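# Scrub the used measuring jugs

## Task

First lift every used measuring jug by its handle off the white tray and stand them all upright on the teal scrub mat. Then take the brush from its steel caddy and scrub the jugs there in the order blue, yellow, red, passing over any colour that is missing; each gets two strokes: down to the bottom, up to the rim, and down to the bottom again. Finally stand the brush back in its caddy and put every jug back upright on the white tray, ready for the steriliser, without disturbing the other things on the bench.

Things in the scene. Friction and masses are not known exactly. Their poses are not given: they have to be found in the camera images.
- jug_blue: open round pale plastic measuring jug with a blue band and blue handle, 160 g, may be absent; outside diameter 80 mm, height 100 mm, wall 4 mm (inside diameter 72 mm), floor 5 mm thick. Origin: centre of the underside; z up. The handle sticks out along the jug's own -x (see its point), a small spout along +x
- jug_blue_handle (a point): centre of the upright bar of the blue jug's handle, 66 mm out from the axis along the jug's -x, 62 mm above the underside. The bar is 14 mm (radial) by 12 mm (along the jug's y), from z = 22 to 90 mm, 19 mm clear of the wall, joined to it by arms at z = 27 and 85 mm; pinch it from above across the jug's y
- jug_blue_in (a point): centre of the blue jug's inner floor, 5 mm above its underside
- jug_yellow: open round pale plastic measuring jug with a yellow band and yellow handle, 160 g, may be absent; outside diameter 80 mm, height 100 mm, wall 4 mm (inside diameter 72 mm), floor 5 mm thick. Origin: centre of the underside; z up. The handle sticks out along the jug's own -x (see its point), a small spout along +x
- jug_yellow_handle (a point): centre of the upright bar of the yellow jug's handle, 66 mm out from the axis along the jug's -x, 62 mm above the underside. The bar is 14 mm (radial) by 12 mm (along the jug's y), from z = 22 to 90 mm, 19 mm clear of the wall, joined to it by arms at z = 27 and 85 mm; pinch it from above across the jug's y
- jug_yellow_in (a point): centre of the yellow jug's inner floor, 5 mm above its underside
- jug_red: open round pale plastic measuring jug with a red band and red handle, 160 g, may be absent; outside diameter 80 mm, height 100 mm, wall 4 mm (inside diameter 72 mm), floor 5 mm thick. Origin: centre of the underside; z up. The handle sticks out along the jug's own -x (see its point), a small spout along +x
- jug_red_handle (a point): centre of the upright bar of the red jug's handle, 66 mm out from the axis along the jug's -x, 62 mm above the underside. The bar is 14 mm (radial) by 12 mm (along the jug's y), from z = 22 to 90 mm, 19 mm clear of the wall, joined to it by arms at z = 27 and 85 mm; pinch it from above across the jug's y
- jug_red_in (a point): centre of the red jug's inner floor, 5 mm above its underside
- brush: jug brush, 120 g, 201 mm long, standing upright on its flat bristle end in the caddy. Origin: centre of the bristle end's underside; z runs up to the handle. White rigid bristle head 46 mm across (49 mm over its rings) from z = 0 to 82 mm, steel stem 10 mm thick, green square handle 22 x 22 mm with faces along its x and y, from z = 126 to 201 mm
- brush_tip (a point): the brush's lower end, at the centre of the bristle head's underside (same as the origin)
- brush_grip (a point): middle of the green handle, 166 mm above the brush's lower end
- caddy: fixed steel pot that the brush lives in, 84 mm across, 60 mm tall, wall 4 mm (inside 76 mm across), floor 5 mm thick; origin: centre of the underside
- caddy_in (a point): centre of the caddy's inner floor
- mat: fixed teal rubber scrub mat with fine ribs, 230 mm (its x) by 440 mm (its y), 4 mm thick; origin: centre of the underside on the bench. It may be on the left or on the right
- tray: fixed flat white tray with a painted blue border, 230 mm (its x) by 440 mm (its y), 6 mm thick, without raised edges, where the used jugs start and where they go back, on the other side from the mat; origin: centre of the underside
- vial_jar: small brown glass jar with white cap, 40 mm across, 55 mm tall, between the two zones; a bystander, to be left alone; origin: centre of the underside
- infusion1: clear glass infusion bottle, 64 mm across, 150 mm tall, at the far side; a bystander, to be left alone; origin: centre of the underside
- infusion2: second infusion bottle like infusion1; a bystander, to be left alone; origin: centre of the underside
- glove_carton: white carton 100 x 160 x 80 mm at the far side; a bystander, to be left alone; origin: centre of the underside
- mouse: grey and red computer mouse, about 75 mm long, far side; a bystander, to be left alone; origin: centre of the underside
- steel_bowl: steel bowl, 110 mm across, 45 mm tall, far left; a bystander, to be left alone; origin: centre of the underside
Mind the look-alikes: they are no part of the job. Leave any brown or purple look-alike of the jug_yellow alone.

How it is judged:
By the outcome, as a careful person would: the job done as asked, in the order asked, and still so for the second after the job is handed in, with the robot touching nothing.
Of jug_blue, jug_yellow, jug_red only 2 to 3 are there at a start; the rules pass over those that are not, and their reading is None.
At some moment in a run one of jug_blue, jug_yellow, jug_red may be knocked a few centimetres aside while the robot is not near it.
It also fails if it takes over 210 s, if anything falls off the work surface, if the arm or the gripper's body presses on something with over 40 N, if the wrist force passes 120 N, or if a joint passes its speed limit or range.

## Robot

A 6-joint arm with a two-finger parallel gripper is mounted at the origin on the work surface. World frame = base frame: x ahead of the robot, y to its left, z up, the work surface at z = 0. Lengths are in mm, angles in rad, forces in N, time in s.
With the tool pointing down it reaches from about 375 to 750 mm from the base axis. Payload 9 kg.
Tool frame: the origin (TCP) lies at the very end of the fingers, on their centre line; the grasp point (between the pads) lies 19 mm behind it (arm.tcp_to_grasp is the distance from the TCP to the grasp point, in mm); z points along the fingers, y is the line along which they close (so a half turn about z gives the same grasp; the last joint's range is limited). The gripper opens to 85 mm and grips with 20 to 120 N. Pads are 22 mm wide; open, the fingers measure 114 mm over their backs; the gripper's body (76 mm by 85 mm) begins 54 mm behind the grasp point. The pads swing forward as they close: fully open they stand 13 mm farther back than shut.
Start: joints at [-1.423, 0.104, 0.097, 1.564, 0, 1.353], TCP at [214.629, -560.331, 231.331] pointing down, gripper open.
Joint ranges: [-2.99, 2.99], [-0.84, 1.86], [-1.1, 1.16], [-1.84, 2.11], [-1.51, 1.56], [-3.14, 3.14]. Speed limits (rad/s): [2.22, 2.22, 2.57, 3.14, 3.14, 3.14].

## Interface

Orientations are given as a unit quaternion [x, y, z, w].
In Python, from rig import arm gives the robot as it stands. The module is installed in compiled form; this text tells all that it offers.
- The arm moves only by the tool step_arm, never from a script. Its argument "commands" is a list of rows, each an object with "angular": the turn, a rotation vector about the tool's x, y, z in rad, a list of three; "xyz": the shift along the tool's x, y, z in mm, a list of three; "fingers": the opening, from 0 (shut) to 1 (fully open). In form: [{"angular": [rx, ry, rz], "xyz": [tx, ty, tz], "fingers": fingers}, ...]. A call has 1 to 5 rows; each row is the pose to reach, as a shift and turn from the pose commanded when the call began, along the tool's axes at that moment; what a row does not reach only later rows make up. A row lasts 1/10 s, in which the tool goes at most 50 mm and 8.59 degrees, less where a joint would pass 70% of its speed; a pose out of reach is approached as far as the arm can. A call with a gripper value outside its range is refused whole. The fingers move at their own pace and stop on an object; "newtons" is the grip in N (left out, the last holds). Time passes only in rows, so rows that repeat a pose let the fingers close. It gives the time, the measured TCP pose, the force, the opening and the grip force at its end, in the units of the state.
- arm.read_state(): the state, without advancing time (a new reading comes with each control period).
- arm.capture(name): name is "scene" or "top" or "wrist"; returns a dict with "frame" (400x640x3 uint8, red, green, blue), "fx", "fy", "cx", "cy" (pixels), "view" (4x4, takes a point from world to camera coordinates). Camera axes: x right, y down, z forward; pixel columns grow to the right and rows downward; lengths in mm; the calibration is good to about 2 mm. A picture is of the moment at which its call begins. There is no depth.
- arm.job_done(): hands the job in; it is judged then, once.
Trained networks look in a picture, given as the dict that the camera call returned (one of the last four; its "shot" number tells which), for a name from the list of things; names that differ only in an ending like _2 or _b are one class to them, and where a whole thing is asked for, a point or a joint stands for the part that bears it (a point fixed in the world has none). Each returns a list of dicts, best first, with "confidence" (0 to 1); they miss things now and then, are a little off and sometimes report something else, mostly with a low value. They report only what shows in the picture. A call takes as long as a camera call. They do not tell look-alikes from the thing itself.
- arm.boxes_of(picture, query): "position" ([x, y, z] in mm, in world coordinates, good to about 4 mm: the middle of the surface that is visible of it).
- arm.spot_point(picture, query): "position" ([x, y, z] in mm, in world coordinates, good to about 4 mm: a listed point, or the origin of a listed thing).
The state is a dict: "time_s": time; "joints": joint angles; "qd": joint speeds; "effort": joint torques, N m; "position": TCP position; "tcp_rot": TCP orientation; "wrist_force": force on the tool from outside, world axes, zero at the start; "wrist_torque": the same for the moment, N m; "width": opening from 0.0 (shut) to 1.0 (fully open); "gripper_force": force on a finger pad.
Only numpy, scipy, OpenCV 4.12 (cv2) and the standard library are available. Lean on these libraries where they do the work, as an engineer would, in place of code of your own. Each camera call takes 0.05 s, during which the arm holds its last target. There are 200 camera calls.

## Working session

There is one attempt and no reset: what is moved stays moved. The work goes in short steps, Python scripts to look and compute and a tool call to move; the robot and the scene stay as the last step left them, time stands still between calls to the robot, and variables do not carry over. Pictures are saved under pics/ and viewed, at most 14 in all, crops included, and the job is handed in when it is done.

Besides the shell and the picture viewer there is one more tool, called after "Emit:" as name(argument=value, ...), one argument or row to a line, values as JSON. step_arm: Moves the arm, as the interface text tells. Its arguments: {"type":"object","properties":{"commands":{"type":"array","items":{"type":"object","properties":{"angular":{"type":"array","items":{"type":"number"}},"xyz":{"type":"array","items":{"type":"number"}},"fingers":{"type":"number"}}}},"newtons":{"type":"number"}},"required":["commands"]}

```bash
mkdir -p pics; cat > h.py <<'E'
import numpy as np, cv2
from rig import arm
from scipy.spatial.transform import Rotation as R
def save(p,n): cv2.imwrite('pics/'+n,cv2.cvtColor(p['frame'],cv2.COLOR_RGB2BGR))
def st():
    s=arm.read_state(); print(s['time_s'],np.round(s['position'],1),np.round(R.from_quat(s['tcp_rot']).as_matrix(),3).tolist(),np.round(s['width'],3),np.round(s['wrist_force'],1),np.round(s['joints'],2)); return s
def look(p,names):
    for n in names:
        for d in arm.spot_point(p,n)[:4]: print(n,np.round(d['position'],0),round(d['confidence'],2))
def ray(p,u,v,z):
    V=np.array(p['view']);Rm=V[:3,:3];c=-Rm.T@V[:3,3]
    d=Rm.T@np.array([(u-p['cx'])/p['fx'],(v-p['cy'])/p['fy'],1]);return c+d*(z-c[2])/d[2]
def proj(p,P):
    V=np.array(p['view']);q=V[:3,:3]@np.array(P,float)+V[:3,3];return [p['fx']*q[0]/q[2]+p['cx'],p['fy']*q[1]/q[2]+p['cy']]
E
python3 - <<'E'
from h import *
st()
p=arm.capture('top');save(p,'top0.png')
look(p,[f'jug_{c}{e}' for c in('blue','yellow','red') for e in('','_handle')]+['brush','brush_grip','caddy','mat','tray','vial_jar'])
q=arm.capture('scene');save(q,'scene0.png')
print('scene');look(q,[f'jug_{c}{e}' for c in('blue','yellow','red') for e in('','_handle')]+['brush','brush_grip','caddy'])
E
```

```text
0.0 [ 214.6 -560.   230.5] [[0.934, 0.358, -0.0], [0.358, -0.934, 0.001], [0.0, -0.001, -1.0]] 0.999 [-0.6 -0.   0.1] [-1.42  0.1   0.1   1.56  0.    1.35]
jug_blue [559. 283.  12.] 0.56
jug_blue_handle [495. 301.  67.] 0.59
jug_blue_handle [541.  -0.   0.] 0.4
jug_blue_handle [563. 153.  11.] 0.21
jug_yellow [305. 194.  -3.] 0.93
jug_yellow [278. 368.  -0.] 0.86
jug_yellow [565. 153.   5.] 0.67
jug_yellow [293. 521.  -2.] 0.55
jug_yellow_handle [536. 630.  56.] 0.97
jug_yellow_handle [324. 581.  58.] 0.79
jug_yellow_handle [347. 376.  65.] 0.65
jug_yellow_handle [332. 132.  63.] 0.58
jug_red [544. 425.   7.] 0.72
jug_red_handle [486. 452.  70.] 0.94
brush [646.  24.   8.] 0.83
brush_grip [644.  26. 177.] 0.72
brush_grip [740. 219.  -2.] 0.58
caddy [546. 423.  11.] 0.67
caddy [649.  25.   1.] 0.56
caddy [740. 218.  -0.] 0.25
mat [ 531. -294.   -3.] 0.83
mat [539.  -3.   1.] 0.41
tray [540. 290.  -1.] 0.83
vial_jar [644.  28.   7.] 0.58
vial_jar [539.  -1.   0.] 0.47
scene
jug_blue [558. 286.   4.] 0.9
jug_blue [564. 156.   9.] 0.65
jug_blue_handle [494. 299.  68.] 0.7
jug_yellow [292. 521.  -2.] 0.93
jug_yellow [606. 620.  -6.] 0.77
jug_yellow [273. 370.  -2.] 0.76
jug_yellow [303. 194.   3.] 0.6
jug_yellow_handle [332. 132.  60.] 0.68
jug_yellow_handle [540. 630.  63.] 0.67
jug_yellow_handle [342. 375.  63.] 0.61
jug_yellow_handle [327. 576.  66.] 0.59
jug_red [546. 420.   4.] 0.61
jug_red [646.  21.   5.] 0.18
jug_red_handle [490. 449.  68.] 0.71
brush [646.  22.   5.] 0.76
brush [489. 452.  66.] 0.72
brush [564. 157.   9.] 0.65
brush_grip [648.  28. 170.] 0.79
caddy [647.  26.   3.] 0.89
caddy [543. 423.   4.] 0.29
```

View pics/top0.png

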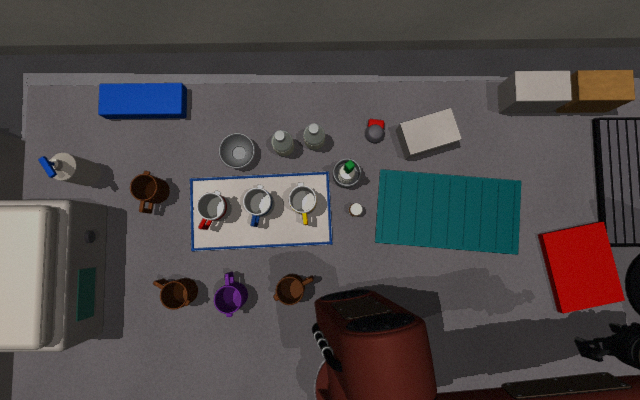

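View pics/scene0.png

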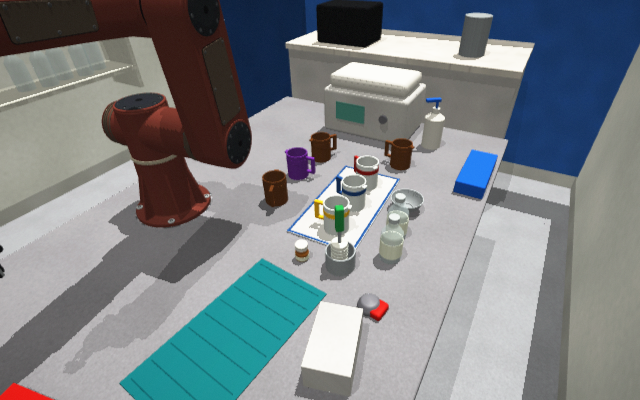

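The tray (px 192–330, 175–250) carries red (211,206), blue (257,202) and yellow (303,200). The mat is on the right (448,211), the brush in its caddy is at (347,172), and brown and purple look-alikes stand off the tray. I'll refine handle directions by colour.

```bash
cat >> h.py <<'E'
HSV={'blue':((108,120,40),(126,255,255)),'yellow':((22,150,90),(34,255,255)),'red':((0,170,70),(5,255,255))}
def blobs(p,c,amin=8):
    h=cv2.cvtColor(p['frame'],cv2.COLOR_RGB2HSV);m=cv2.inRange(h,*HSV[c])
    if c=='red': m|=cv2.inRange(h,(174,170,70),(180,255,255))
    n,l,s,ce=cv2.connectedComponentsWithStats(m)
    return [(ce[i].round(1).tolist(),int(s[i,4]),s[i,:4].tolist()) for i in range(1,n) if s[i,4]>=amin]
def plan(x,y,z,yaw,s=None):
    """tool-frame shift and turn to world TCP pose, tool down, tool-x at yaw (deg)"""
    s=s or arm.read_state();R0=R.from_quat(s['tcp_rot']);c,n=np.cos(np.radians(yaw)),np.sin(np.radians(yaw))
    T=R.from_matrix(np.array([[c,n,0],[n,-c,0],[0,0,-1]]))
    print('shift',(R0.inv().apply(np.array([x,y,z])-s['position'])).round(1),'turn',(R0.inv()*T).as_rotvec().round(3))
E
python3 - <<'E'
from h import *
p=arm.capture('top')
for c in HSV:
    for b in blobs(p,c): 
        if 180<b[0][0]<340 and 160<b[0][1]<260: print(c,b,ray(p,*b[0],90).round(0))
for n in ('mat','tray'):
    pass
print('mat corners',[ray(p,u,v,4).round(0)[:2].tolist() for u,v in((381,170),(521,181),(518,253),(376,243))])
print('tray corners',[ray(p,u,v,6).round(0)[:2].tolist() for u,v in((191,179),(329,173),(331,243),(192,250))])
print('vial',ray(p,356,210,50))
E
```

```text
blue ([256.2, 209.0], 858, [190, 172, 143, 79]) [535. 290.  90.]
blue ([254.3, 219.9], 56, [251, 215, 9, 11]) [504. 295.  90.]
yellow ([304.5, 218.0], 46, [302, 213, 6, 12]) [508. 150.  90.]
red ([202.1, 223.3], 37, [199, 219, 8, 10]) [495. 447.  90.]
red ([208.3, 222.8], 19, [206, 221, 6, 5]) [496. 429.  90.]
mat corners [[661.0, -87.0], [623.0, -521.0], [400.0, -501.0], [434.0, -67.0]]
tray corners [[637.0, 509.0], [653.0, 76.0], [434.0, 72.0], [416.0, 502.0]]
vial [532.92839006  -3.0861956   50.        ]
```

Emit:
step_arm(
  commands=[
    {"xyz":[0,-30,-40],"angular":[0,0,-0.14],"fingers":1},
    {"xyz":[20,-70,-70],"angular":[0,0,-0.29],"fingers":1},
    {"xyz":[40,-110,-90],"angular":[0,0,-0.44],"fingers":1},
    {"xyz":[60,-150,-100],"angular":[0,0,-0.59],"fingers":1},
    {"xyz":[80,-190,-100],"angular":[0,0,-0.73],"fingers":1},
  ],
)

```text
time_s: 1.7
position: [221.4, -353.0, 333.2]
tcp_rot: [0.852, 0.523, -0.0, 0.002]
wrist_force: [0.4, -0.8, 0.4]
width: 0.997
gripper_force: 0.0
```

```bash
python3 -c "
from h import *
st();plan(450,-150,380,110);plan(430,200,330,180)"
```

```text
1.7 [ 221.4 -353.   333.2] [[0.452, 0.892, 0.001], [0.892, -0.452, -0.003], [-0.002, 0.002, -1.0]] 0.997 [ 0.4 -0.8  0.4] [-1.33 -0.4  -0.17  1.8   0.    0.71]
shift [284.3 112.2 -47.2] turn [ 0.001  0.003 -0.818]
shift [587.5 -64.    1.6] turn [-1.00e-03  4.00e-03 -2.04e+00]
```

Emit:
step_arm(
  commands=[
    {"xyz":[45,20,-10],"angular":[0,0,-0.14],"fingers":1},
    {"xyz":[90,38,-20],"angular":[0,0,-0.29],"fingers":1},
    {"xyz":[135,56,-30],"angular":[0,0,-0.44],"fingers":1},
    {"xyz":[180,74,-40],"angular":[0,0,-0.59],"fingers":1},
    {"xyz":[225,90,-45],"angular":[0,0,-0.74],"fingers":1},
  ],
)

```text
time_s: 2.2
position: [405.7, -193.8, 377.4]
tcp_rot: [0.605, 0.796, -0.0, 0.001]
wrist_force: [1.4, -0.8, -0.5]
width: 1.0
gripper_force: 0.0
```

```bash
python3 -c "
from h import *
st();plan(430,30,370,148);plan(430,180,330,180)"
```

```text
2.2 [ 405.7 -193.8  377.4] [[-0.268, 0.963, 0.001], [0.963, 0.268, -0.001], [-0.002, 0.001, -1.0]] 1.0 [ 1.4 -0.8 -0.5] [-0.74 -0.26  0.02  1.85 -0.    0.56]
shift [209.1  83.3   7.1] turn [ 0.     0.002 -0.741]
shift [353.7 123.5  46.9] turn [-0.     0.002 -1.3  ]
```

Emit:
step_arm(
  commands=[
    {"xyz":[42,16,0],"angular":[0,0,-0.14],"fingers":1},
    {"xyz":[84,32,0],"angular":[0,0,-0.29],"fingers":1},
    {"xyz":[126,48,0],"angular":[0,0,-0.44],"fingers":1},
    {"xyz":[168,64,0],"angular":[0,0,-0.59],"fingers":1},
    {"xyz":[209,82,0],"angular":[0,0,-0.74],"fingers":1},
  ],
)

```text
time_s: 2.7
position: [428.5, 29.7, 376.6]
tcp_rot: [0.276, 0.961, -0.0, 0.001]
wrist_force: [0.5, 0.0, -0.1]
width: 1.001
gripper_force: 0.0
```

```bash
python3 -c "
from h import *
st();plan(430,240,370,180)"
```

```text
2.7 [428.5  29.7 376.6] [[-0.847, 0.531, 0.001], [0.531, 0.847, -0.0], [-0.001, 0.0, -1.0]] 1.001 [ 0.5  0.  -0.1] [-0.24 -0.32 -0.03  1.86 -0.    0.32]
shift [110.4 179.    6.6] turn [-0.     0.001 -0.56 ]
```

Emit:
step_arm(
  commands=[
    {"xyz":[24,40,0],"angular":[0,0,-0.14],"fingers":1},
    {"xyz":[48,80,0],"angular":[0,0,-0.28],"fingers":1},
    {"xyz":[72,120,0],"angular":[0,0,-0.42],"fingers":1},
    {"xyz":[96,160,0],"angular":[0,0,-0.56],"fingers":1},
    {"xyz":[110,179,6],"angular":[0,0,-0.56],"fingers":1},
  ],
)

```text
time_s: 3.2
position: [431.4, 241.1, 370.6]
tcp_rot: [-0.001, 1.0, 0.0, 0.0]
wrist_force: [0.8, -0.8, 0.3]
width: 1.002
gripper_force: 0.0
```

```bash
python3 -c "
from h import *
st();p=arm.capture('wrist');save(p,'w0.png')
look(p,[f'jug_{c}{e}' for c in('blue','yellow','red') for e in('','_handle')])
for c in HSV:
  for b in blobs(p,c): print(c,b,ray(p,*b[0],90).round(0))
"
```

```text
3.2 [431.4 241.1 370.6] [[-1.0, -0.001, 0.001], [-0.001, 1.0, 0.001], [-0.001, 0.001, -1.0]] 1.002 [ 0.8 -0.8  0.3] [ 0.24 -0.13  0.12  1.82  0.    0.24]
jug_blue [562. 285.   4.] 0.92
jug_blue_handle [494. 303.  67.] 0.74
jug_yellow [292. 521.   0.] 0.97
jug_yellow [606. 616.  -2.] 0.97
jug_yellow [561. 158.   7.] 0.78
jug_yellow [305. 194.   1.] 0.69
jug_yellow_handle [501. 151.  66.] 0.9
jug_yellow_handle [543. 625.  65.] 0.73
jug_yellow_handle [329. 579.  60.] 0.68
jug_yellow_handle [545. 423.   8.] 0.68
jug_red [542. 423.   8.] 0.59
jug_red_handle [496. 152.  68.] 0.4
jug_red_handle [560. 282.   7.] 0.21
blue ([316.4, 171.3], 1661, [205, 143, 292, 147]) [443. 239.  90.]
blue ([488.7, 197.6], 99, [486, 181, 6, 35]) [477. 461.  90.]
blue ([360.7, 212.7], 343, [352, 195, 17, 35]) [498. 297.  90.]
blue ([341.0, 227.9], 64, [329, 224, 25, 12]) [519. 271.  90.]
blue ([479.9, 274.7], 77, [472, 265, 12, 16]) [587. 464.  90.]
blue ([395.4, 280.8], 157, [371, 279, 49, 5]) [597. 348.  90.]
blue ([305.3, 284.1], 191, [274, 282, 64, 5]) [602. 223.  90.]
blue ([520.3, 392.4], 471, [503, 382, 38, 18]) [786. 551.  90.]
yellow ([257.7, 213.3], 59, [254, 208, 8, 10]) [499. 162.  90.]
yellow ([249.3, 221.6], 177, [244, 210, 12, 23]) [511. 150.  90.]
yellow ([261.7, 230.2], 12, [257, 229, 10, 3]) [523. 166.  90.]
yellow ([272.1, 233.7], 13, [268, 231, 9, 6]) [527. 180.  90.]
yellow ([281.0, 241.6], 9, [278, 238, 6, 8]) [539. 191.  90.]
red ([483.8, 203.7], 19, [482, 201, 5, 7]) [486. 456.  90.]
```

View pics/w0.png

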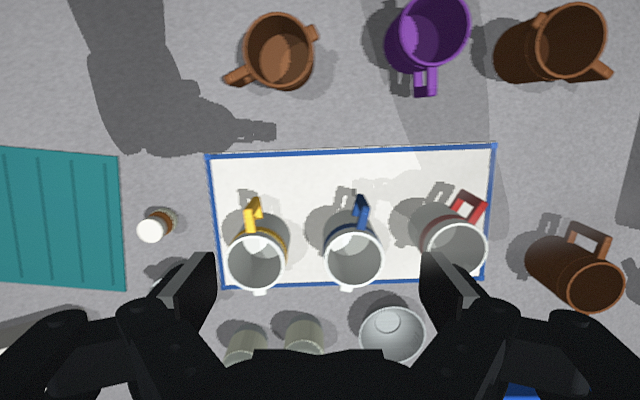

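The wrist view shows jug rims at yellow (256,261), blue (354,259) and red (456,249), with the handles pointing up (towards −x) at (251,203), (364,200) and (468,197).

```bash
python3 -c "
from h import *
p=arm.capture('wrist')
J=dict(yellow=((256,261),(501,150)),blue=((354,259),(494,301)),red=((456,249),(488,450)))
for c,(r,hh) in J.items():
  C=ray(p,*r,100)[:2]; d=C-np.array(hh); yaw=np.degrees(np.arctan2(d[1],d[0])); 
  print(c,C.round(1),'yaw',yaw.round(1),'L',np.hypot(*d).round(1),'handle',(C-66*d/np.hypot(*d)).round(1))
h=cv2.cvtColor(p['frame'],cv2.COLOR_RGB2HSV);m=cv2.inRange(h,(0,0,190),(180,60,255))
plan(498,151,180,180+2)
plan(498,151,49,180+2)
"
```

```text
yellow [562.  153.1] yaw 2.9 L 61.1 handle [496.1 149.8]
blue [560.1 283.1] yaw -15.2 L 68.5 handle [496.4 300.3]
red [546.8 416.7] yaw -29.5 L 67.5 handle [489.3 449.2]
shift [-66.4 -85.4 190.7] turn [-0.     0.001 -0.042]
shift [-66.3 -85.4 321.7] turn [-0.     0.001 -0.042]
```

Emit:
step_arm(
  commands=[
    {"xyz":[-25,-35,45],"angular":[0,0,-0.02],"fingers":0.6},
    {"xyz":[-50,-65,90],"angular":[0,0,-0.05],"fingers":0.6},
    {"xyz":[-67,-86,130],"angular":[0,0,-0.05],"fingers":0.6},
    {"xyz":[-67,-86,170],"angular":[0,0,-0.05],"fingers":0.6},
    {"xyz":[-67,-86,190],"angular":[0,0,-0.05],"fingers":0.6},
  ],
)

```text
time_s: 4.1
position: [497.7, 149.1, 176.3]
tcp_rot: [-0.02, 1.0, -0.0, -0.002]
wrist_force: [0.1, 0.4, 0.7]
width: 0.601
gripper_force: 0.0
```

```bash
python3 -c "
from h import *
st();p=arm.capture('wrist');save(p,'w1.png')
look(p,['jug_yellow','jug_yellow_handle'])
plan(498,150,49,182.9)"
```

```text
4.1 [497.7 149.1 176.3] [[-0.999, -0.04, -0.004], [-0.04, 0.999, -0.0], [0.004, -0.0, -1.0]] 0.601 [0.1 0.4 0.7] [ 0.04 -0.14 -0.25  1.47 -0.   -0.  ]
jug_yellow [545. 426.   6.] 0.39
jug_yellow_handle [495. 151.  66.] 0.65
shift [ -1.   -0.6 130.3] turn [-0.    -0.003 -0.008]
```

View pics/w1.png

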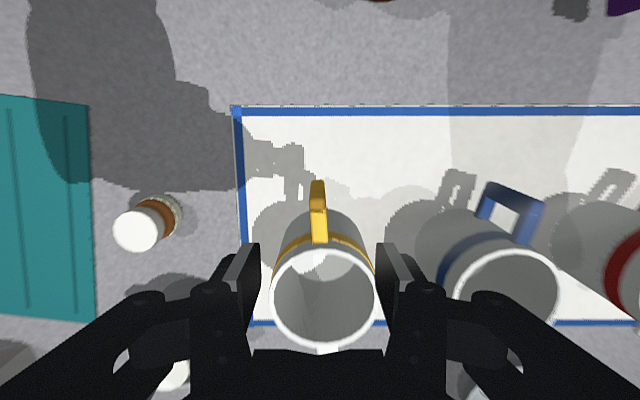

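The yellow handle (318,210) is centred between the open fingers, so I'll descend and grip.

Emit:
step_arm(
  commands=[
    {"xyz":[-1,0,40],"fingers":0.6},
    {"xyz":[-1,0,80],"fingers":0.6},
    {"xyz":[-1,0,110],"fingers":0.6},
    {"xyz":[-1,0,127],"fingers":0.6},
    {"xyz":[-1,0,127],"fingers":0.6},
  ],
)

```text
invalid input at $.commands[0]: expected keys angular, xyz, fingers
```

Emit:
step_arm(
  commands=[
    {"xyz":[0,0,0],"fingers":0.0},
    {"xyz":[0,0,0],"fingers":0.0},
    {"xyz":[0,0,0],"fingers":0.0},
    {"xyz":[0,0,0],"fingers":0.0},
    {"xyz":[0,0,0],"fingers":0.0},
  ],
  newtons=60,
)

```text
invalid input at $.commands[0]: expected keys angular, xyz, fingers
```

Emit:
step_arm(
  commands=[
    {"xyz":[0,0,-10],"fingers":0.0},
    {"xyz":[0,0,-30],"fingers":0.0},
    {"xyz":[0,0,-60],"fingers":0.0},
    {"xyz":[0,0,-85],"fingers":0.0},
    {"xyz":[0,0,-95],"fingers":0.0},
  ],
)

```text
invalid input at $.commands[0]: expected keys angular, xyz, fingers
```

```bash
python3 -c "
from h import *
st();plan(462,-150,140,180);plan(462,-150,47,180)"
```

```text
4.25 [497.4 150.6 179.3] [[-0.999, -0.043, -0.003], [-0.043, 0.999, -0.0], [0.003, -0.0, -1.0]] 0.6 [-0.4  1.3  0.9] [ 0.04 -0.14 -0.24  1.48 -0.   -0.  ]
shift [  48.  -298.8   39.5] turn [-0.    -0.003  0.043]
shift [  47.7 -298.8  132.5] turn [-0.    -0.003  0.043]
```

Emit:
step_arm(
  commands=[
    {"angular":[0,0,0],"xyz":[-1,0,40],"fingers":0.6},
    {"angular":[0,0,0],"xyz":[-1,0,80],"fingers":0.6},
    {"angular":[0,0,0],"xyz":[-1,0,110],"fingers":0.6},
    {"angular":[0,0,0],"xyz":[-1,0,130],"fingers":0.6},
    {"angular":[0,0,0],"xyz":[-1,0,130],"fingers":0.6},
  ],
)

```text
time_s: 4.75
position: [498.9, 151.5, 50.1]
tcp_rot: [-0.022, 1.0, -0.0, -0.001]
wrist_force: [-0.4, -0.3, -0.6]
width: 0.596
gripper_force: 0.0
```

Emit:
step_arm(
  commands=[
    {"angular":[0,0,0],"xyz":[0,0,0],"fingers":0.0},
    {"angular":[0,0,0],"xyz":[0,0,0],"fingers":0.0},
    {"angular":[0,0,0],"xyz":[0,0,0],"fingers":0.0},
    {"angular":[0,0,0],"xyz":[0,0,0],"fingers":0.0},
    {"angular":[0,0,0],"xyz":[0,0,0],"fingers":0.0},
  ],
  newtons=60,
)

```text
time_s: 5.25
position: [501.0, 151.7, 52.6]
tcp_rot: [-0.022, 1.0, 0.0, 0.002]
wrist_force: [-0.9, 0.7, 6.2]
width: 0.136
gripper_force: 58.4
```

Emit:
step_arm(
  commands=[
    {"angular":[0,0,0],"xyz":[0,0,-10],"fingers":0.0},
    {"angular":[0,0,0],"xyz":[0,0,-30],"fingers":0.0},
    {"angular":[0,0,0],"xyz":[0,0,-60],"fingers":0.0},
    {"angular":[0,0,0],"xyz":[0,0,-85],"fingers":0.0},
    {"angular":[0,0,0],"xyz":[0,0,-95],"fingers":0.0},
  ],
)

```text
time_s: 5.75
position: [500.6, 151.6, 148.7]
tcp_rot: [-0.022, 1.0, -0.0, 0.002]
wrist_force: [-0.4, 0.5, -1.6]
width: 0.13
gripper_force: 58.1
```

```bash
python3 -c "
from h import *
s=st();print(s['gripper_force']);plan(462,-150,140,180);plan(462,-150,47,180)"
```

```text
5.75 [500.6 151.6 148.7] [[-0.999, -0.044, 0.004], [-0.044, 0.999, 0.0], [-0.004, -0.0, -1.0]] 0.13 [-0.4  0.5 -1.6] [ 0.04 -0.14 -0.29  1.41 -0.   -0.  ]
58.12821574509144
shift [  51.9 -299.6    8.6] turn [-0.     0.004  0.044]
shift [  52.3 -299.6  101.6] turn [-0.     0.004  0.044]
```

Emit:
step_arm(
  commands=[
    {"angular":[0,0,0.01],"xyz":[5,-20,0],"fingers":0.0},
    {"angular":[0,0,0.02],"xyz":[15,-55,0],"fingers":0.0},
    {"angular":[0,0,0.03],"xyz":[25,-95,0],"fingers":0.0},
    {"angular":[0,0,0.04],"xyz":[35,-140,0],"fingers":0.0},
    {"angular":[0,0,0.04],"xyz":[40,-188,0],"fingers":0.0},
  ],
)

```text
time_s: 6.25
position: [466.6, -39.1, 145.0]
tcp_rot: [-0.002, 1.0, 0.0, -0.0]
wrist_force: [1.4, 0.0, -1.1]
width: 0.131
gripper_force: 58.5
```

Emit:
step_arm(
  commands=[
    {"angular":[0,0,0],"xyz":[0,-48,0],"fingers":0.0},
    {"angular":[0,0,0],"xyz":[0,-96,0],"fingers":0.0},
    {"angular":[0,0,0],"xyz":[0,-144,0],"fingers":0.0},
    {"angular":[0,0,0],"xyz":[0,-192,0],"fingers":0.0},
    {"angular":[0,0,0],"xyz":[0,-236,0],"fingers":0.0},
  ],
)

```text
time_s: 6.75
position: [468.0, -276.2, 144.9]
tcp_rot: [-0.002, 1.0, 0.0, -0.0]
wrist_force: [0.2, 0.0, -0.9]
width: 0.132
gripper_force: 58.5
```

Emit:
step_arm(
  commands=[
    {"angular":[0,0,0],"xyz":[0,-40,0],"fingers":0.0},
    {"angular":[0,0,0],"xyz":[0,-80,0],"fingers":0.0},
    {"angular":[0,0,0],"xyz":[0,-115,0],"fingers":0.0},
    {"angular":[0,0,0],"xyz":[0,-140,0],"fingers":0.0},
    {"angular":[0,0,0],"xyz":[0,-150,0],"fingers":0.0},
  ],
)

```text
time_s: 7.25
position: [468.5, -426.0, 144.4]
tcp_rot: [-0.001, 1.0, 0.0, -0.0]
wrist_force: [-0.6, 0.0, -2.5]
width: 0.133
gripper_force: 58.6
```

```bash
python3 -c "
from h import *
s=st();plan(466,-430,49,180);p=arm.capture('wrist');save(p,'w2.png')"
```

```text
7.25 [ 468.5 -426.   144.4] [[-1.0, -0.002, -0.001], [-0.002, 1.0, 0.0], [0.001, 0.0, -1.0]] 0.133 [-0.6  0.  -2.5] [-0.94  0.21  0.05  1.42 -0.   -0.95]
shift [ 2.4 -4.  95.4] turn [ 0.    -0.001  0.002]
```

View pics/w2.png

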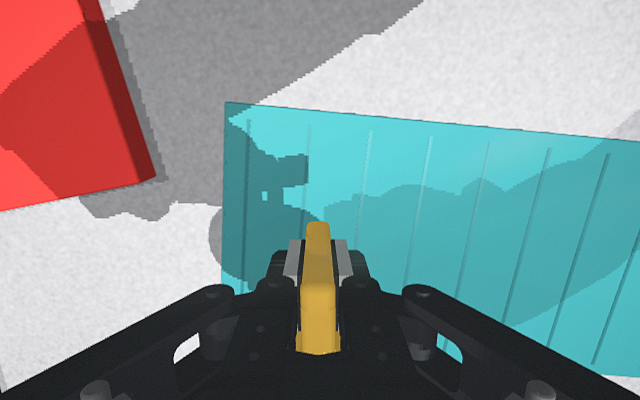

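The yellow jug is held upright over the mat's right end (handle at px 318,290), so I'll lower it.

Emit:
step_arm(
  commands=[
    {"angular":[0,0,0],"xyz":[2,-2,30],"fingers":0.0},
    {"angular":[0,0,0],"xyz":[2,-2,60],"fingers":0.0},
    {"angular":[0,0,0],"xyz":[2,-2,80],"fingers":0.0},
    {"angular":[0,0,0],"xyz":[2,-2,88],"fingers":0.0},
    {"angular":[0,0,0],"xyz":[2,-2,92],"fingers":0.0},
  ],
)

```text
time_s: 7.8
position: [467.2, -424.8, 52.7]
tcp_rot: [-0.002, 1.0, 0.001, -0.0]
wrist_force: [-0.5, 0.2, -1.5]
width: 0.131
gripper_force: 58.5
```

Emit:
step_arm(
  commands=[
    {"angular":[0,0,0],"xyz":[0,0,1],"fingers":0.0},
    {"angular":[0,0,0],"xyz":[0,0,2],"fingers":0.0},
    {"angular":[0,0,0],"xyz":[0,0,3],"fingers":0.0},
  ],
)

```text
time_s: 8.1
position: [467.8, -426.6, 51.5]
tcp_rot: [-0.002, 1.0, -0.001, 0.001]
wrist_force: [-0.4, 0.3, -1.2]
width: 0.132
gripper_force: 58.5
```

Emit:
step_arm(
  commands=[
    {"angular":[0,0,0],"xyz":[0,0,1],"fingers":0.0},
    {"angular":[0,0,0],"xyz":[0,0,2],"fingers":0.0},
  ],
)

```text
time_s: 8.3
position: [467.6, -426.7, 50.7]
tcp_rot: [-0.002, 1.0, -0.001, 0.0]
wrist_force: [-6.6, 6.2, 18.4]
width: 0.135
gripper_force: 61.2
```

Emit:
step_arm(
  commands=[
    {"angular":[0,0,0],"xyz":[0,0,0],"fingers":0.0},
  ],
)

```text
time_s: 8.4
position: [467.7, -426.7, 50.7]
tcp_rot: [-0.002, 1.0, -0.001, 0.001]
wrist_force: [-4.5, 4.0, 11.5]
width: 0.135
gripper_force: 60.3
```

Contact made; release and retreat, then head for the blue jug.

Emit:
step_arm(
  commands=[
    {"angular":[0,0,0],"xyz":[0,0,0],"fingers":0.5},
    {"angular":[0,0,0],"xyz":[0,0,0],"fingers":0.5},
    {"angular":[0,0,0],"xyz":[0,0,-20],"fingers":0.5},
    {"angular":[0,0,0],"xyz":[0,0,-60],"fingers":0.6},
    {"angular":[0,0,0],"xyz":[0,0,-110],"fingers":0.6},
  ],
)

```text
time_s: 8.9
position: [466.4, -424.8, 157.3]
tcp_rot: [-0.002, 1.0, 0.002, -0.001]
wrist_force: [0.5, -1.8, 0.5]
width: 0.602
gripper_force: 0.0
```

Emit:
step_arm(
  commands=[
    {"angular":[0,0,0],"xyz":[0,45,-20],"fingers":0.6},
    {"angular":[0,0,0],"xyz":[0,93,-30],"fingers":0.6},
    {"angular":[0,0,0],"xyz":[0,141,-40],"fingers":0.6},
    {"angular":[0,0,0],"xyz":[0,189,-40],"fingers":0.6},
    {"angular":[0,0,0],"xyz":[0,237,-40],"fingers":0.6},
  ],
)

```text
time_s: 9.4
position: [466.3, -187.5, 198.8]
tcp_rot: [-0.002, 1.0, -0.0, 0.001]
wrist_force: [1.0, 0.1, 0.7]
width: 0.6
gripper_force: 0.0
```

Emit:
step_arm(
  commands=[
    {"angular":[0,0,0.05],"xyz":[-10,48,0],"fingers":0.6},
    {"angular":[0,0,0.1],"xyz":[-20,94,0],"fingers":0.6},
    {"angular":[0,0,0.15],"xyz":[-25,142,0],"fingers":0.6},
    {"angular":[0,0,0.2],"xyz":[-30,190,0],"fingers":0.6},
    {"angular":[0,0,0.26],"xyz":[-30,238,0],"fingers":0.6},
  ],
)

```text
time_s: 9.9
position: [495.5, 51.0, 198.5]
tcp_rot: [0.129, 0.992, 0.0, 0.001]
wrist_force: [1.4, 0.3, -1.3]
width: 0.603
gripper_force: 0.0
```

```bash
python3 -c "
from h import *
s=st();p=arm.capture('wrist')
look(p,['jug_blue','jug_blue_handle','jug_red','jug_red_handle'])
p=arm.capture('scene');look(p,['jug_blue','jug_blue_handle','jug_yellow'])
plan(496,300,190,165);plan(496,300,50,165)"
```

```text
9.9 [495.5  51.  198.5] [[-0.967, 0.255, 0.001], [0.255, 0.967, -0.0], [-0.001, 0.0, -1.0]] 0.603 [ 1.4  0.3 -1.3] [-0.16 -0.21 -0.27  1.51  0.    0.1 ]
jug_blue [562. 286.   4.] 0.93
jug_blue_handle [491. 297.  69.] 0.64
jug_blue [557. 289.   6.] 0.7
jug_blue_handle [497. 299.  68.] 0.94
jug_blue_handle [ 767. -225.   -7.] 0.59
jug_yellow [600. 622.  -4.] 0.97
jug_yellow [ 532. -424.    2.] 0.92
jug_yellow [292. 521.   0.] 0.7
jug_yellow [279. 369.   1.] 0.66
shift [ 63.7 243.9   8.2] turn [-0.     0.     0.004]
shift [ 63.7 244.  148.2] turn [-0.     0.     0.004]
```

Emit:
step_arm(
  commands=[
    {"angular":[0,0,0],"xyz":[12,46,0],"fingers":0.6},
    {"angular":[0,0,0],"xyz":[25,93,0],"fingers":0.6},
    {"angular":[0,0,0],"xyz":[38,140,0],"fingers":0.6},
    {"angular":[0,0,0],"xyz":[50,188,0],"fingers":0.6},
    {"angular":[0,0,0],"xyz":[62,235,10],"fingers":0.6},
  ],
)

```text
time_s: 10.85
position: [495.8, 293.4, 189.5]
tcp_rot: [0.128, 0.992, 0.0, 0.001]
wrist_force: [1.0, -1.2, -0.5]
width: 0.599
gripper_force: 0.0
```

Emit:
step_arm(
  commands=[
    {"angular":[0,0,0],"xyz":[1,9,10],"fingers":0.6},
    {"angular":[0,0,0],"xyz":[1,9,20],"fingers":0.6},
    {"angular":[0,0,0],"xyz":[1,9,20],"fingers":0.6},
  ],
)

```text
time_s: 11.15
position: [495.6, 299.5, 166.3]
tcp_rot: [0.128, 0.992, -0.001, -0.001]
wrist_force: [-0.0, -0.2, -1.0]
width: 0.599
gripper_force: 0.0
```

```bash
python3 -c "
from h import *
s=st();p=arm.capture('wrist')
look(p,['jug_blue_handle'])
for b in blobs(p,'blue'):print(b)
print(proj(p,(496,300,96)))
plan(496,300,50,165)"
```

```text
11.15 [495.6 299.5 166.3] [[-0.967, 0.254, -0.003], [0.254, 0.967, -0.001], [0.002, -0.002, -1.0]] 0.599 [-0.  -0.2 -1. ] [ 0.32  0.04 -0.09  1.45 -0.    0.58]
jug_blue_handle [494. 300.  66.] 0.82
([329.5, 124.1], 6129, [56, 26, 502, 276])
([315.9, 223.7], 1092, [276, 180, 70, 83])
([456.4, 295.4], 95, [446, 291, 21, 9])
([382.6, 315.6], 17, [381, 312, 4, 7])
([267.0, 345.6], 169, [250, 340, 35, 13])
([179.2, 368.9], 109, [167, 364, 23, 11])
[np.float64(320.3323088383614), np.float64(212.18744855521095)]
shift [  0.5   0.6 118.2] turn [-0.001 -0.     0.004]
```

Emit:
step_arm(
  commands=[
    {"angular":[0,0,0],"xyz":[0,0,40],"fingers":0.6},
    {"angular":[0,0,0],"xyz":[0,0,80],"fingers":0.6},
    {"angular":[0,0,0],"xyz":[0,0,105],"fingers":0.6},
    {"angular":[0,0,0],"xyz":[0,0,118],"fingers":0.6},
    {"angular":[0,0,0],"xyz":[0,0,118],"fingers":0.6},
  ],
)

```text
time_s: 11.75
position: [495.6, 299.8, 49.3]
tcp_rot: [0.128, 0.992, -0.001, -0.001]
wrist_force: [0.1, -0.6, 0.6]
width: 0.6
gripper_force: 0.0
```

Emit:
step_arm(
  commands=[
    {"angular":[0,0,0],"xyz":[0,0,0],"fingers":0.0},
    {"angular":[0,0,0],"xyz":[0,0,0],"fingers":0.0},
    {"angular":[0,0,0],"xyz":[0,0,0],"fingers":0.0},
    {"angular":[0,0,0],"xyz":[0,0,0],"fingers":0.0},
    {"angular":[0,0,0],"xyz":[0,0,0],"fingers":0.0},
  ],
)

```text
time_s: 12.25
position: [497.4, 301.4, 52.2]
tcp_rot: [0.128, 0.992, 0.0, 0.002]
wrist_force: [-0.0, -0.9, 7.4]
width: 0.129
gripper_force: 58.6
```

Emit:
step_arm(
  commands=[
    {"angular":[0,0,0],"xyz":[0,0,-10],"fingers":0.0},
    {"angular":[0,0,0],"xyz":[0,0,-30],"fingers":0.0},
    {"angular":[0,0,0],"xyz":[0,0,-60],"fingers":0.0},
    {"angular":[0,0,0],"xyz":[0,0,-85],"fingers":0.0},
    {"angular":[0,0,0],"xyz":[0,0,-95],"fingers":0.0},
  ],
)

```text
time_s: 12.75
position: [497.1, 301.6, 148.6]
tcp_rot: [0.127, 0.992, 0.001, 0.002]
wrist_force: [0.5, 0.6, -1.4]
width: 0.134
gripper_force: 58.2
```

```bash
python3 -c "
from h import *
s=st();plan(466,60,145,180);plan(479,-290,145,180)"
```

```text
12.75 [497.1 301.6 148.6] [[-0.968, 0.253, 0.003], [0.253, 0.968, 0.001], [-0.003, 0.002, -1.0]] 0.134 [ 0.5  0.6 -1.4] [ 0.32  0.04 -0.12  1.41  0.    0.58]
shift [ -31.  -241.6    3.2] turn [ 0.002  0.003 -0.256]
shift [-132.  -576.9    2.8] turn [ 0.002  0.003 -0.256]
```

Emit:
step_arm(
  commands=[
    {"angular":[0,0,-0.04],"xyz":[-3,-25,0],"fingers":0.0},
    {"angular":[0,0,-0.1],"xyz":[-10,-70,0],"fingers":0.0},
    {"angular":[0,0,-0.16],"xyz":[-17,-116,0],"fingers":0.0},
    {"angular":[0,0,-0.22],"xyz":[-24,-164,0],"fingers":0.0},
    {"angular":[0,0,-0.256],"xyz":[-30,-212,0],"fingers":0.0},
  ],
)

```text
time_s: 13.25
position: [470.6, 87.0, 144.7]
tcp_rot: [-0.002, 1.0, -0.0, -0.0]
wrist_force: [0.8, -0.3, -0.9]
width: 0.13
gripper_force: 58.6
```

Emit:
step_arm(
  commands=[
    {"angular":[0,0,0],"xyz":[0,-48,0],"fingers":0.0},
    {"angular":[0,0,0],"xyz":[0,-96,0],"fingers":0.0},
    {"angular":[0,0,0],"xyz":[0,-144,0],"fingers":0.0},
    {"angular":[0,0,0],"xyz":[-5,-192,0],"fingers":0.0},
    {"angular":[0,0,0],"xyz":[-8,-238,0],"fingers":0.0},
  ],
)

```text
time_s: 13.75
position: [479.0, -151.6, 145.0]
tcp_rot: [0.0, 1.0, 0.0, -0.0]
wrist_force: [0.5, 0.0, -1.2]
width: 0.132
gripper_force: 58.7
```

```bash
python3 -c "
from h import *
s=st();plan(479,-288,145,180);plan(479,-288,50,180)"
```

```text
13.75 [ 479.  -151.6  145. ] [[-1.0, 0.0, -0.0], [0.0, 1.0, 0.0], [0.0, 0.0, -1.0]] 0.132 [ 0.5  0.  -1.2] [-0.57 -0.2  -0.35  1.42 -0.   -0.57]
shift [   0.  -136.4   -0. ] turn [ 0. -0. -0.]
shift [   0.  -136.4   95. ] turn [ 0. -0. -0.]
```

Emit:
step_arm(
  commands=[
    {"angular":[0,0,0],"xyz":[0,-45,0],"fingers":0.0},
    {"angular":[0,0,0],"xyz":[0,-90,0],"fingers":0.0},
    {"angular":[0,0,0],"xyz":[0,-120,10],"fingers":0.0},
    {"angular":[0,0,0],"xyz":[0,-134,30],"fingers":0.0},
    {"angular":[0,0,0],"xyz":[0,-137,55],"fingers":0.0},
  ],
)

```text
time_s: 14.25
position: [479.4, -288.9, 89.9]
tcp_rot: [0.001, 1.0, -0.001, 0.0]
wrist_force: [0.5, -0.7, -2.7]
width: 0.132
gripper_force: 58.7
```

Emit:
step_arm(
  commands=[
    {"angular":[0,0,0],"xyz":[0,0,20],"fingers":0.0},
    {"angular":[0,0,0],"xyz":[0,0,32],"fingers":0.0},
    {"angular":[0,0,0],"xyz":[0,0,38],"fingers":0.0},
    {"angular":[0,0,0],"xyz":[0,0,41],"fingers":0.0},
    {"angular":[0,0,0],"xyz":[0,0,41],"fingers":0.0},
  ],
)

```text
time_s: 14.75
position: [480.0, -286.8, 50.5]
tcp_rot: [-0.0, 1.0, -0.001, 0.0]
wrist_force: [0.2, 1.0, -0.5]
width: 0.135
gripper_force: 58.7
```

Emit:
step_arm(
  commands=[
    {"angular":[0,0,0],"xyz":[0,0,1],"fingers":0.0},
    {"angular":[0,0,0],"xyz":[0,0,1],"fingers":0.0},
  ],
)

```text
time_s: 14.95
position: [480.2, -287.0, 50.2]
tcp_rot: [-0.0, 1.0, -0.001, 0.001]
wrist_force: [-3.6, 3.3, 9.6]
width: 0.13
gripper_force: 60.0
```

Emit:
step_arm(
  commands=[
    {"angular":[0,0,0],"xyz":[0,0,0],"fingers":0.5},
    {"angular":[0,0,0],"xyz":[0,0,0],"fingers":0.5},
    {"angular":[0,0,0],"xyz":[0,0,-20],"fingers":0.5},
    {"angular":[0,0,0],"xyz":[0,0,-60],"fingers":0.6},
    {"angular":[0,0,0],"xyz":[0,0,-110],"fingers":0.6},
  ],
)

```text
time_s: 15.45
position: [478.6, -285.6, 157.8]
tcp_rot: [-0.0, 1.0, 0.001, -0.001]
wrist_force: [0.8, -1.1, 0.5]
width: 0.601
gripper_force: 0.0
```

Emit:
step_arm(
  commands=[
    {"angular":[0,0,0],"xyz":[0,45,-20],"fingers":0.6},
    {"angular":[0,0,0],"xyz":[0,93,-30],"fingers":0.6},
    {"angular":[0,0,0],"xyz":[0,141,-40],"fingers":0.6},
    {"angular":[0,0,0],"xyz":[0,189,-40],"fingers":0.6},
    {"angular":[0,0,0],"xyz":[0,237,-40],"fingers":0.6},
  ],
)

```text
time_s: 15.95
position: [479.6, -48.0, 199.0]
tcp_rot: [0.0, 1.0, -0.0, 0.001]
wrist_force: [1.2, 0.7, 0.0]
width: 0.598
gripper_force: 0.0
```

Emit:
step_arm(
  commands=[
    {"angular":[0,0,0],"xyz":[0,49,0],"fingers":0.6},
    {"angular":[0,0,0],"xyz":[0,98,0],"fingers":0.6},
    {"angular":[0,0,0],"xyz":[0,147,0],"fingers":0.6},
    {"angular":[0,0,0],"xyz":[0,196,0],"fingers":0.6},
    {"angular":[0,0,0],"xyz":[0,245,0],"fingers":0.6},
  ],
)

```text
time_s: 16.45
position: [479.3, 197.6, 198.7]
tcp_rot: [-0.0, 1.0, 0.0, 0.001]
wrist_force: [0.5, -0.9, -0.6]
width: 0.601
gripper_force: 0.0
```

Emit:
step_arm(
  commands=[
    {"angular":[0,0,0.1],"xyz":[0,45,0],"fingers":0.6},
    {"angular":[0,0,0.2],"xyz":[0,90,0],"fingers":0.6},
    {"angular":[0,0,0.3],"xyz":[0,130,0],"fingers":0.6},
    {"angular":[0,0,0.4],"xyz":[0,160,0],"fingers":0.6},
    {"angular":[0,0,0.515],"xyz":[0,180,0],"fingers":0.6},
  ],
)

```text
time_s: 16.95
position: [478.9, 377.7, 198.0]
tcp_rot: [0.256, 0.967, 0.0, -0.0]
wrist_force: [-0.2, -0.2, -0.3]
width: 0.598
gripper_force: 0.0
```

```bash
python3 -c "
from h import *
s=st();p=arm.capture('wrist');save(p,'w3.png')
look(p,['jug_red','jug_red_handle'])
for b in blobs(p,'red',40):print(b,ray(p,*b[0],90))
p=arm.capture('scene');look(p,['jug_red','jug_red_handle'])
plan(488,450,165,150.5);plan(488,450,50,150.5)"
```

```text
16.95 [478.9 377.7 198. ] [[-0.869, 0.494, 0.0], [0.494, 0.869, 0.0], [0.0, 0.0, -1.0]] 0.598 [-0.2 -0.2 -0.3] [0.45 0.13 0.06 1.51 0.   0.97]
jug_red [590. 434.   5.] 0.94
jug_red_handle [532. 467.  70.] 0.89
jug_red [592. 432.   5.] 0.79
jug_red_handle [537. 467.  66.] 0.76
jug_red_handle [734. 216.   0.] 0.65
jug_red_handle [ 541. -286.    5.] 0.27
shift [29.7 69.8 33.3] turn [-0.     0.     0.001]
shift [ 29.8  69.8 148.3] turn [-0.     0.     0.001]
```

View pics/w3.png

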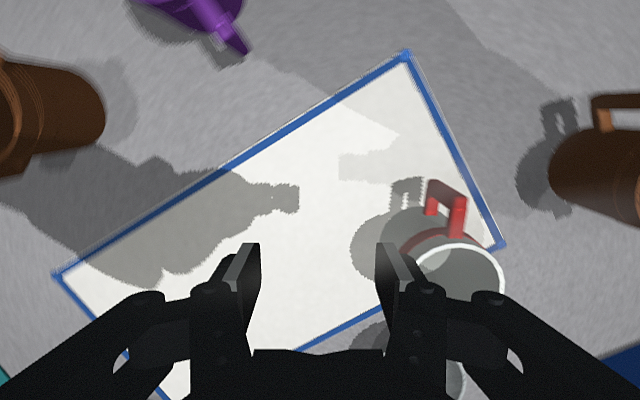

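The red jug has been knocked to about (591,433), handle at (534,467) (px 447,205), and is still upright. I'll adjust.

```bash
python3 -c "
from h import *
plan(534.5,467,170,149)"
```

```text
shift [ -2.4 107.4  28.3] turn [-0.     0.     0.027]
```

Emit:
step_arm(
  commands=[
    {"angular":[0,0,0],"xyz":[0,40,0],"fingers":0.6},
    {"angular":[0,0,0.02],"xyz":[-1,80,10],"fingers":0.6},
    {"angular":[0,0,0.03],"xyz":[-2,105,20],"fingers":0.6},
    {"angular":[0,0,0.03],"xyz":[-2,107,28],"fingers":0.6},
    {"angular":[0,0,0.03],"xyz":[-2,107,28],"fingers":0.6},
  ],
)

```text
time_s: 17.75
position: [533.6, 466.4, 168.4]
tcp_rot: [0.269, 0.963, -0.001, -0.001]
wrist_force: [-0.1, -0.1, -1.3]
width: 0.601
gripper_force: 0.0
```

```bash
python3 -c "
from h import *
s=st();p=arm.capture('wrist');save(p,'w4.png')
look(p,['jug_red','jug_red_handle'])
plan(534.5,467,50,149)"
```

```text
17.75 [533.6 466.4 168.4] [[-0.855, 0.518, -0.002], [0.518, 0.855, -0.002], [0.001, -0.003, -1.0]] 0.601 [-0.1 -0.1 -1.3] [ 0.53  0.45  0.38  1.51 -0.    1.08]
jug_red [589. 436.   8.] 0.58
jug_red [534. 468.  70.] 0.31
jug_red_handle [532. 468.  69.] 0.9
shift [-1.000e-01  5.000e-01  1.215e+02] turn [ 0.001  0.001 -0.004]
```

View pics/w4.png

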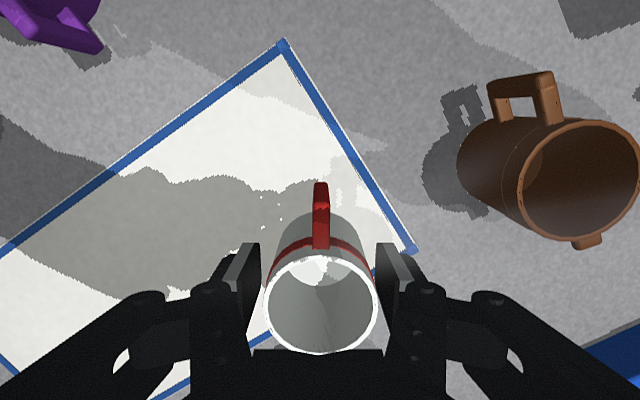

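The red handle (321,212) is centred, so I'll descend and grip.

Emit:
step_arm(
  commands=[
    {"angular":[0,0,0],"xyz":[0,0,40],"fingers":0.6},
    {"angular":[0,0,0],"xyz":[0,0,80],"fingers":0.6},
    {"angular":[0,0,0],"xyz":[0,0,105],"fingers":0.6},
    {"angular":[0,0,0],"xyz":[0,0,120],"fingers":0.6},
    {"angular":[0,0,0],"xyz":[0,0,120],"fingers":0.6},
  ],
)

```text
time_s: 18.4
position: [532.9, 466.5, 49.0]
tcp_rot: [0.269, 0.963, -0.001, -0.001]
wrist_force: [-0.3, 0.2, -0.2]
width: 0.602
gripper_force: 0.0
```

Emit:
step_arm(
  commands=[
    {"angular":[0,0,0],"xyz":[0,0,0],"fingers":0.0},
    {"angular":[0,0,0],"xyz":[0,0,0],"fingers":0.0},
    {"angular":[0,0,0],"xyz":[0,0,0],"fingers":0.0},
    {"angular":[0,0,0],"xyz":[0,0,0],"fingers":0.0},
    {"angular":[0,0,0],"xyz":[0,0,0],"fingers":0.0},
  ],
)

```text
time_s: 18.9
position: [534.8, 468.2, 52.6]
tcp_rot: [0.269, 0.963, 0.001, 0.001]
wrist_force: [-1.0, 0.7, 6.8]
width: 0.129
gripper_force: 58.7
```

Emit:
step_arm(
  commands=[
    {"angular":[0,0,0],"xyz":[0,0,-10],"fingers":0.0},
    {"angular":[0,0,0],"xyz":[0,0,-30],"fingers":0.0},
    {"angular":[0,0,0],"xyz":[0,0,-60],"fingers":0.0},
    {"angular":[0,0,0],"xyz":[0,0,-85],"fingers":0.0},
    {"angular":[0,0,0],"xyz":[0,0,-95],"fingers":0.0},
  ],
)

```text
time_s: 19.4
position: [535.0, 468.3, 149.2]
tcp_rot: [0.269, 0.963, 0.002, 0.002]
wrist_force: [1.3, -0.4, -1.9]
width: 0.132
gripper_force: 58.5
```

```bash
python3 -c "
from h import *
s=st();plan(470,270,145,180)"
```

```text
19.4 [535.  468.3 149.2] [[-0.855, 0.518, 0.004], [0.518, 0.855, 0.002], [-0.002, 0.004, -1.0]] 0.132 [ 1.3 -0.4 -1.9] [ 0.54  0.44  0.34  1.47 -0.    1.08]
shift [ -47.1 -203.3    3.5] turn [ 0.003  0.003 -0.545]
```

Emit:
step_arm(
  commands=[
    {"angular":[0,0,-0.06],"xyz":[-5,-25,0],"fingers":0.0},
    {"angular":[0,0,-0.17],"xyz":[-15,-70,0],"fingers":0.0},
    {"angular":[0,0,-0.3],"xyz":[-27,-116,0],"fingers":0.0},
    {"angular":[0,0,-0.43],"xyz":[-38,-162,0],"fingers":0.0},
    {"angular":[0,0,-0.545],"xyz":[-47,-204,0],"fingers":0.0},
  ],
)

```text
time_s: 19.9
position: [467.1, 266.9, 144.6]
tcp_rot: [-0.003, 1.0, -0.0, -0.0]
wrist_force: [1.0, 0.5, -0.7]
width: 0.131
gripper_force: 58.8
```

Emit:
step_arm(
  commands=[
    {"angular":[0,0,0],"xyz":[0,-48,0],"fingers":0.0},
    {"angular":[0,0,0],"xyz":[0,-96,0],"fingers":0.0},
    {"angular":[0,0,0],"xyz":[0,-144,0],"fingers":0.0},
    {"angular":[0,0,0],"xyz":[0,-192,0],"fingers":0.0},
    {"angular":[0,0,0],"xyz":[0,-240,0],"fingers":0.0},
  ],
)

```text
time_s: 20.4
position: [467.8, 26.9, 145.1]
tcp_rot: [-0.0, 1.0, -0.0, 0.0]
wrist_force: [1.7, 0.0, -1.3]
width: 0.132
gripper_force: 58.8
```

```bash
python3 -c "
from h import *
s=st();plan(487,-150,145,180)
p=arm.capture('top');look(p,['jug_blue','jug_blue_handle','jug_yellow','jug_yellow_handle'])"
```

```text
20.4 [467.8  26.9 145.1] [[-1.0, -0.0, 0.0], [-0.0, 1.0, -0.0], [-0.0, -0.0, -1.0]] 0.132 [ 1.7  0.  -1.3] [-0.22 -0.31 -0.44  1.43 -0.   -0.22]
shift [-1.91e+01 -1.77e+02  1.00e-01] turn [-0.  0.  0.]
jug_blue [ 547. -288.    5.] 0.69
jug_blue [645.  27.   4.] 0.48
jug_yellow [ 531. -428.    8.] 0.83
jug_yellow [602. 618.   2.] 0.81
jug_yellow [304. 190.   2.] 0.8
jug_yellow [291. 522.  -3.] 0.8
jug_yellow_handle [346. 375.  61.] 0.95
jug_yellow_handle [326. 582.  61.] 0.75
jug_yellow_handle [332. 133.  65.] 0.67
jug_yellow_handle [647.  26.   7.] 0.65
```

Emit:
step_arm(
  commands=[
    {"angular":[0,0,0],"xyz":[-5,-48,0],"fingers":0.0},
    {"angular":[0,0,0],"xyz":[-10,-96,0],"fingers":0.0},
    {"angular":[0,0,0],"xyz":[-15,-140,0],"fingers":0.0},
    {"angular":[0,0,0],"xyz":[-19,-165,15],"fingers":0.0},
    {"angular":[0,0,0],"xyz":[-19,-175,40],"fingers":0.0},
  ],
)

```text
time_s: 21.15
position: [489.2, -147.8, 106.2]
tcp_rot: [-0.0, 1.0, -0.001, 0.001]
wrist_force: [0.6, 0.3, -1.2]
width: 0.13
gripper_force: 59.2
```

Emit:
step_arm(
  commands=[
    {"angular":[0,0,0],"xyz":[0,0,25],"fingers":0.0},
    {"angular":[0,0,0],"xyz":[0,0,43],"fingers":0.0},
    {"angular":[0,0,0],"xyz":[0,0,52],"fingers":0.0},
    {"angular":[0,0,0],"xyz":[0,0,56],"fingers":0.0},
    {"angular":[0,0,0],"xyz":[0,0,57],"fingers":0.0},
  ],
)

```text
time_s: 21.65
position: [487.8, -145.1, 50.5]
tcp_rot: [-0.001, 1.0, -0.0, 0.0]
wrist_force: [-12.1, 5.9, 23.6]
width: 0.131
gripper_force: 62.5
```

Emit:
step_arm(
  commands=[
    {"angular":[0,0,0],"xyz":[0,0,-1],"fingers":0.5},
    {"angular":[0,0,0],"xyz":[0,0,-1],"fingers":0.5},
    {"angular":[0,0,0],"xyz":[0,0,-20],"fingers":0.5},
    {"angular":[0,0,0],"xyz":[0,0,-60],"fingers":0.6},
    {"angular":[0,0,0],"xyz":[0,0,-110],"fingers":0.6},
  ],
)

```text
time_s: 22.15
position: [486.4, -145.1, 158.0]
tcp_rot: [-0.001, 1.0, 0.001, -0.001]
wrist_force: [0.6, -1.1, -0.6]
width: 0.601
gripper_force: 0.0
```

Emit:
step_arm(
  commands=[
    {"angular":[0,0,0],"xyz":[-10,15,-45],"fingers":0.8},
    {"angular":[0,0,0],"xyz":[-30,45,-80],"fingers":0.8},
    {"angular":[0,0,0],"xyz":[-50,75,-110],"fingers":0.8},
    {"angular":[0,0,0],"xyz":[-75,105,-135],"fingers":0.8},
    {"angular":[0,0,0],"xyz":[-100,140,-140],"fingers":0.8},
  ],
)

```text
time_s: 22.65
position: [589.4, -4.9, 302.3]
tcp_rot: [-0.0, 1.0, -0.001, 0.003]
wrist_force: [0.8, -1.2, 0.0]
width: 0.804
gripper_force: 0.0
```

```bash
python3 -c "
from h import *
s=st();p=arm.capture('wrist');save(p,'w5.png')
look(p,['brush','brush_grip','caddy'])
p=arm.capture('scene');look(p,['brush','brush_grip'])
plan(647,25,290,180)"
```

```text
22.65 [589.4  -4.9 302.3] [[-1.0, -0.0, 0.006], [-0.0, 1.0, -0.002], [-0.006, -0.002, -1.0]] 0.804 [ 0.8 -1.2  0. ] [-0.23  0.09  0.22  1.69 -0.   -0.23]
brush [644.  29.   7.] 0.63
brush_grip [ 543. -286.    7.] 0.75
brush_grip [ 547. -287.    2.] 0.74
brush_grip [640.  25. 170.] 0.55
caddy [647.  26.  -2.] 0.81
caddy [777. -62.  -3.] 0.33
brush [645.  22.   2.] 0.78
brush_grip [643.  30. 171.] 0.77
brush_grip [ 488. -147.   66.] 0.41
brush_grip [ 545. -288.    4.] 0.3
shift [-60.1  31.9   8.1] turn [-0. -0. -0.]
```

View pics/w5.png

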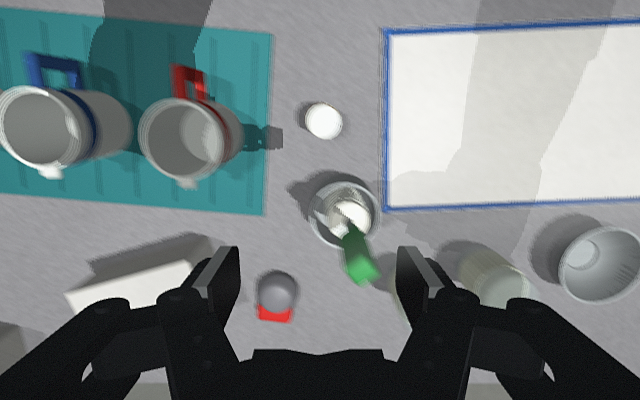

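Red and blue stand upright on the mat. The caddy is at (344,213) with the green brush handle top near (361,270). I'll zoom in for the handle's yaw.

```bash
python3 -c "
from h import *
p=arm.capture('wrist');f=p['frame'][220:300,310:410]
cv2.imwrite('pics/c5.png',cv2.cvtColor(cv2.resize(f,None,fx=6,fy=6,interpolation=cv2.INTER_CUBIC),cv2.COLOR_RGB2BGR))
print(proj(p,(645,25,206)))
for a in (0,15,30,45,-15,-30):
  t=np.radians(a);print(a,[(np.array(proj(p,(645+11*(c*np.cos(t)-s*np.sin(t)),25+11*(c*np.sin(t)+s*np.cos(t)),206)))-[310,220])*6//1 for c,s in((-1,-1),(-1,1),(1,1),(1,-1))])
"
```

```text
[np.float64(360.89293198770133), np.float64(276.30241833711256)]
0 [array([220., 258.]), array([395., 258.]), array([388., 415.]), array([216., 415.])]
15 [array([200., 282.]), array([370., 240.]), array([408., 392.]), array([241., 432.])]
30 [array([187., 309.]), array([341., 229.]), array([422., 366.]), array([270., 443.])]
45 [array([183., 337.]), array([309., 225.]), array([427., 337.]), array([301., 446.])]
-15 [array([246., 240.]), array([414., 281.]), array([362., 432.]), array([198., 392.])]
-30 [array([277., 229.]), array([425., 308.]), array([332., 443.]), array([186., 366.])]
```

View pics/c5.png

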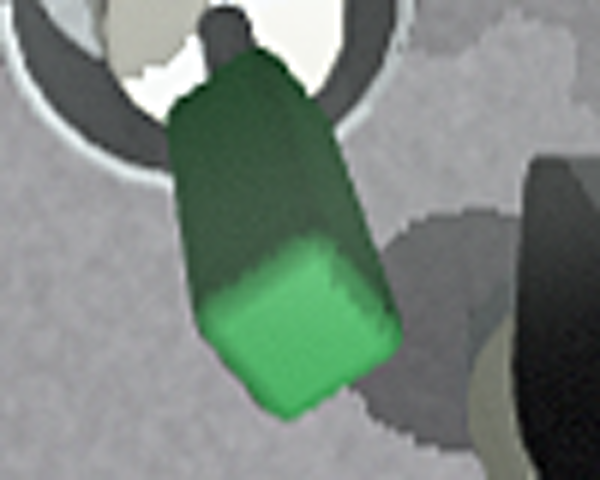

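```bash
python3 -c "
from h import *
plan(644,25,250,216);plan(644,25,152,216)"
```

```text
shift [-57.1  32.   48.2] turn [-0.    -0.    -0.629]
shift [-57.1  32.  146.2] turn [-0.    -0.    -0.629]
```

Emit:
step_arm(
  commands=[
    {"angular":[0,0,-0.14],"xyz":[-20,10,0],"fingers":0.8},
    {"angular":[0,0,-0.28],"xyz":[-40,22,0],"fingers":0.8},
    {"angular":[0,0,-0.42],"xyz":[-57,32,0],"fingers":0.8},
    {"angular":[0,0,-0.56],"xyz":[-57,32,20],"fingers":0.8},
    {"angular":[0,0,-0.63],"xyz":[-57,32,48],"fingers":0.8},
  ],
)

```text
time_s: 23.55
position: [645.2, 24.9, 251.1]
tcp_rot: [-0.312, 0.95, -0.001, 0.001]
wrist_force: [0.2, 0.3, 0.7]
width: 0.799
gripper_force: 0.0
```

```bash
python3 -c "
from h import *
st();p=arm.capture('wrist');save(p,'w6.png');look(p,['brush_grip','brush'])
plan(644,25,152,216)"
```

```text
23.55 [645.2  24.9 251.1] [[-0.805, -0.593, 0.003], [-0.593, 0.805, -0.001], [-0.002, -0.002, -1.0]] 0.799 [0.2 0.3 0.7] [-0.16  0.25  0.29  1.61 -0.   -0.8 ]
brush_grip [641.  24. 168.] 0.7
brush [643.  26.   6.] 0.78
shift [-1.  -1.  96.7] turn [ 0.002 -0.003 -0.001]
```

View pics/w6.png

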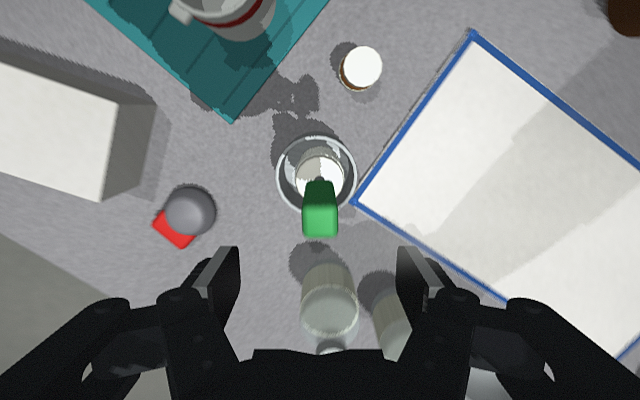

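The brush handle (320,220) is aligned and centred. Descend, grip, lift.

Emit:
step_arm(
  commands=[
    {"angular":[0,0,0],"xyz":[0,0,35],"fingers":0.8},
    {"angular":[0,0,0],"xyz":[0,0,65],"fingers":0.8},
    {"angular":[0,0,0],"xyz":[0,0,88],"fingers":0.8},
    {"angular":[0,0,0],"xyz":[0,0,97],"fingers":0.8},
    {"angular":[0,0,0],"xyz":[0,0,97],"fingers":0.8},
  ],
)

```text
time_s: 24.2
position: [644.1, 25.4, 153.7]
tcp_rot: [-0.309, 0.951, 0.0, -0.0]
wrist_force: [-0.2, 0.2, 0.1]
width: 0.799
gripper_force: 0.0
```

Emit:
step_arm(
  commands=[
    {"angular":[0,0,0],"xyz":[0,0,0],"fingers":0.0},
    {"angular":[0,0,0],"xyz":[0,0,0],"fingers":0.0},
    {"angular":[0,0,0],"xyz":[0,0,0],"fingers":0.0},
    {"angular":[0,0,0],"xyz":[0,0,0],"fingers":0.0},
    {"angular":[0,0,0],"xyz":[0,0,0],"fingers":0.0},
  ],
  newtons=60,
)

```text
time_s: 24.7
position: [645.2, 25.7, 154.8]
tcp_rot: [-0.31, 0.951, -0.001, 0.001]
wrist_force: [-0.3, 0.3, 5.8]
width: 0.25
gripper_force: 59.5
```

Emit:
step_arm(
  commands=[
    {"angular":[0,0,0],"xyz":[0,0,-20],"fingers":0.0},
    {"angular":[0,0,0],"xyz":[0,0,-60],"fingers":0.0},
    {"angular":[0,0,0],"xyz":[0,0,-100],"fingers":0.0},
    {"angular":[0,0,0],"xyz":[0,0,-130],"fingers":0.0},
    {"angular":[0,0,0],"xyz":[0,0,-145],"fingers":0.0},
  ],
)

```text
time_s: 25.2
position: [645.0, 25.7, 301.9]
tcp_rot: [-0.31, 0.951, -0.001, 0.002]
wrist_force: [-0.0, 0.0, -0.8]
width: 0.246
gripper_force: 58.8
```

```bash
python3 -c "
from h import *
st();p=arm.capture('top');save(p,'top1.png');look(p,['jug_blue','jug_blue_handle','jug_red','jug_red_handle','jug_yellow'])
p=arm.capture('scene');look(p,['jug_blue','jug_blue_handle','jug_red','jug_red_handle','jug_yellow','jug_yellow_handle','brush','brush_grip'])
plan(545,-287,295,216)"
```

```text
25.2 [645.   25.7 301.9] [[-0.808, -0.589, 0.004], [-0.589, 0.808, -0.001], [-0.003, -0.003, -1.0]] 0.246 [-0.   0.  -0.8] [-0.16  0.28  0.42  1.71 -0.   -0.79]
jug_blue [ 543. -291.    7.] 0.76
jug_blue_handle [ 480. -287.   65.] 0.73
jug_blue_handle [ 540. -285.    5.] 0.29
jug_red [ 552. -148.    5.] 0.87
jug_red [ 462. -428.   67.] 0.75
jug_red_handle [ 489. -148.   65.] 0.64
jug_yellow [291. 523.  -1.] 0.76
jug_yellow [306. 195.  -0.] 0.65
jug_yellow [ 536. -429.    6.] 0.58
jug_yellow [600. 618.   3.] 0.57
jug_blue [ 538. -286.    3.] 0.76
jug_blue_handle [ 533. -425.    3.] 0.59
jug_blue_handle [ 479. -286.   64.] 0.57
jug_red [ 552. -145.    3.] 0.79
jug_red [760. 119.  -5.] 0.2
jug_red_handle [ 489. -144.   65.] 0.73
jug_yellow [602. 625.  -3.] 0.93
jug_yellow [290. 523.  -2.] 0.92
jug_yellow [278. 369.  -2.] 0.86
jug_yellow [302. 193.   4.] 0.83
jug_yellow_handle [ 460. -425.   65.] 0.92
jug_yellow_handle [537. 628.  61.] 0.91
jug_yellow_handle [332. 132.  64.] 0.82
jug_yellow_handle [325. 578.  62.] 0.77
brush [646.  25. 144.] 0.72
brush_grip [646.  29. 310.] 0.87
brush_grip [ 530. -424.    8.] 0.43
brush_grip [ 554. -142.    2.] 0.25
brush_grip [643.  22. 147.] 0.19
shift [ 264.6 -194.2    3.2] turn [-0.    -0.     0.002]
```

View pics/top1.png

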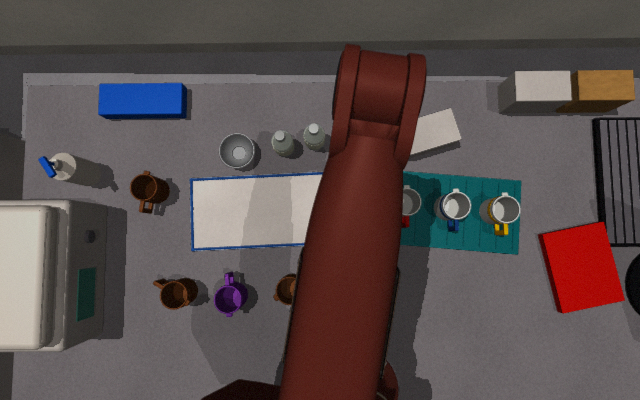

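The arm hides the caddy. Red (409,200), blue (455,206) and yellow (503,210) stand on the mat. Carry the brush over the blue jug.

Emit:
step_arm(
  commands=[
    {"angular":[0,0,0],"xyz":[15,-11,0],"fingers":0.0},
    {"angular":[0,0,0],"xyz":[45,-33,0],"fingers":0.0},
    {"angular":[0,0,0],"xyz":[83,-61,0],"fingers":0.0},
    {"angular":[0,0,0],"xyz":[122,-90,0],"fingers":0.0},
    {"angular":[0,0,0],"xyz":[161,-118,0],"fingers":0.0},
  ],
)

```text
time_s: 26.45
position: [582.6, -166.7, 298.5]
tcp_rot: [-0.31, 0.951, -0.0, 0.0]
wrist_force: [1.0, -0.2, -1.7]
width: 0.252
gripper_force: 58.8
```

Emit:
step_arm(
  commands=[
    {"angular":[0,0,0],"xyz":[38,-28,0],"fingers":0.0},
    {"angular":[0,0,0],"xyz":[70,-51,0],"fingers":0.0},
    {"angular":[0,0,0],"xyz":[93,-69,0],"fingers":0.0},
    {"angular":[0,0,0],"xyz":[104,-76,0],"fingers":0.0},
    {"angular":[0,0,0],"xyz":[104,-76,0],"fingers":0.0},
  ],
)

```text
time_s: 26.95
position: [543.5, -289.0, 298.1]
tcp_rot: [-0.309, 0.951, -0.0, -0.0]
wrist_force: [-0.4, 0.6, -3.1]
width: 0.247
gripper_force: 58.8
```

```bash
python3 -c "
from h import *
st();p=arm.capture('wrist');save(p,'w7.png')
p=arm.capture('scene');look(p,['brush_tip','brush_grip','jug_blue','jug_blue_in'])
p=arm.capture('top');look(p,['jug_blue','jug_blue_in'])
plan(545,-288,160,216)"
```

```text
26.95 [ 543.5 -289.   298.1] [[-0.809, -0.587, -0.0], [-0.587, 0.809, -0.0], [0.0, 0.0, -1.0]] 0.247 [-0.4  0.6 -3.1] [-0.7   0.18  0.3   1.69 -0.   -1.33]
brush_tip [ 542. -290.  148.] 0.96
brush_tip [ 543. -284.    8.] 0.68
brush_grip [ 543. -284.  311.] 0.57
jug_blue [ 541. -288.    2.] 0.79
jug_blue [ 768. -226.   -3.] 0.68
jug_blue_in [ 544. -284.    7.] 0.57
jug_blue_in [536. 291.  -0.] 0.46
jug_blue_in [ 540. -284.   10.] 0.7
shift [  0.9  -1.3 138.4] turn [-0.     0.     0.003]
```

View pics/w7.png

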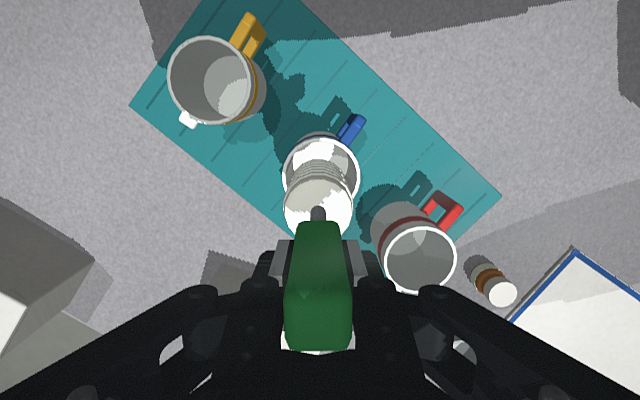

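The brush hangs vertically over the blue jug (rim at 320,172) and is centred. Descend.

Emit:
step_arm(
  commands=[
    {"angular":[0,0,0],"xyz":[-1,1,25],"fingers":0.0},
    {"angular":[0,0,0],"xyz":[-1,1,60],"fingers":0.0},
    {"angular":[0,0,0],"xyz":[-1,1,95],"fingers":0.0},
    {"angular":[0,0,0],"xyz":[-1,1,122],"fingers":0.0},
    {"angular":[0,0,0],"xyz":[-1,1,133],"fingers":0.0},
  ],
)

```text
time_s: 27.9
position: [543.7, -284.4, 162.1]
tcp_rot: [-0.31, 0.951, 0.002, -0.001]
wrist_force: [-0.6, 0.1, -1.0]
width: 0.253
gripper_force: 58.8
```

Emit:
step_arm(
  commands=[
    {"angular":[0,0,0],"xyz":[0,0,2],"fingers":0.0},
    {"angular":[0,0,0],"xyz":[0,0,4],"fingers":0.0},
  ],
)

```text
time_s: 28.1
position: [545.4, -286.1, 162.7]
tcp_rot: [-0.31, 0.951, -0.001, 0.0]
wrist_force: [-0.7, -0.7, 0.0]
width: 0.248
gripper_force: 58.8
```

```bash
python3 -c "
from h import *
st();p=arm.capture('scene');look(p,['jug_blue','brush_grip'])"
```

```text
28.1 [ 545.4 -286.1  162.7] [[-0.808, -0.589, 0.001], [-0.589, 0.808, -0.001], [-0.0, -0.002, -1.0]] 0.248 [-0.7 -0.7  0. ] [-0.7   0.15  0.02  1.44 -0.   -1.33]
jug_blue [ 538. -288.    1.] 0.77
jug_blue [736. 216.   0.] 0.57
brush_grip [ 544. -285.  180.] 0.63
brush_grip [542.  -4.   1.] 0.63
```

Emit:
step_arm(
  commands=[
    {"angular":[0,0,0],"xyz":[0,0,1],"fingers":0.0},
    {"angular":[0,0,0],"xyz":[0,0,2],"fingers":0.0},
    {"angular":[0,0,0],"xyz":[0,0,2],"fingers":0.0},
  ],
)

```text
time_s: 28.55
position: [544.8, -285.8, 159.4]
tcp_rot: [-0.31, 0.951, -0.0, 0.0]
wrist_force: [-0.3, -0.4, -0.8]
width: 0.245
gripper_force: 58.8
```

Emit:
step_arm(
  commands=[
    {"angular":[0,0,0],"xyz":[0,0,1],"fingers":0.0},
    {"angular":[0,0,0],"xyz":[0,0,1],"fingers":0.0},
  ],
)

```text
time_s: 28.75
position: [545.0, -285.9, 158.8]
tcp_rot: [-0.31, 0.951, -0.0, 0.0]
wrist_force: [-0.5, 1.3, 3.0]
width: 0.25
gripper_force: 59.3
```

Bottom contact. Up to the rim, down again.

Emit:
step_arm(
  commands=[
    {"angular":[0,0,0],"xyz":[0,0,-20],"fingers":0.0},
    {"angular":[0,0,0],"xyz":[0,0,-50],"fingers":0.0},
    {"angular":[0,0,0],"xyz":[0,0,-80],"fingers":0.0},
    {"angular":[0,0,0],"xyz":[0,0,-94],"fingers":0.0},
    {"angular":[0,0,0],"xyz":[0,0,-94],"fingers":0.0},
  ],
)

```text
time_s: 29.25
position: [545.6, -286.5, 254.8]
tcp_rot: [-0.31, 0.951, -0.002, 0.001]
wrist_force: [-0.5, -0.9, -2.2]
width: 0.249
gripper_force: 58.9
```

Emit:
step_arm(
  commands=[
    {"angular":[0,0,0],"xyz":[0,0,25],"fingers":0.0},
    {"angular":[0,0,0],"xyz":[0,0,60],"fingers":0.0},
    {"angular":[0,0,0],"xyz":[0,0,86],"fingers":0.0},
    {"angular":[0,0,0],"xyz":[0,0,93],"fingers":0.0},
    {"angular":[0,0,0],"xyz":[0,0,94],"fingers":0.0},
  ],
)

```text
time_s: 29.75
position: [544.4, -285.3, 158.0]
tcp_rot: [-0.31, 0.951, 0.0, -0.0]
wrist_force: [-2.7, 2.6, 9.4]
width: 0.251
gripper_force: 60.3
```

```bash
python3 -c "
from h import *
st();p=arm.capture('scene');look(p,['jug_blue','jug_yellow'])"
```

```text
29.75 [ 544.4 -285.3  158. ] [[-0.808, -0.589, -0.0], [-0.589, 0.808, 0.0], [0.0, 0.001, -1.0]] 0.251 [-2.7  2.6  9.4] [-0.7   0.15  0.01  1.43  0.   -1.33]
jug_blue [646.  24.   5.] 0.71
jug_blue [ 540. -286.    5.] 0.61
jug_yellow [299. 192.   3.] 0.65
jug_yellow [275. 366.  -0.] 0.64
jug_yellow [ 530. -425.    1.] 0.63
jug_yellow [602. 622.  -1.] 0.61
```

Emit:
step_arm(
  commands=[
    {"angular":[0,0,0],"xyz":[0,0,-30],"fingers":0.0},
    {"angular":[0,0,0],"xyz":[0,0,-75],"fingers":0.0},
    {"angular":[0,0,0],"xyz":[0,0,-115],"fingers":0.0},
    {"angular":[0,0,0],"xyz":[0,0,-135],"fingers":0.0},
    {"angular":[0,0,0],"xyz":[0,0,-140],"fingers":0.0},
  ],
)

```text
time_s: 30.4
position: [545.4, -286.2, 300.3]
tcp_rot: [-0.31, 0.951, -0.001, 0.001]
wrist_force: [1.0, -0.4, -1.6]
width: 0.25
gripper_force: 59.2
```

Emit:
step_arm(
  commands=[
    {"angular":[0,0,0],"xyz":[25,-29,0],"fingers":0.0},
    {"angular":[0,0,0],"xyz":[55,-63,0],"fingers":0.0},
    {"angular":[0,0,0],"xyz":[80,-92,0],"fingers":0.0},
    {"angular":[0,0,0],"xyz":[92,-106,0],"fingers":0.0},
    {"angular":[0,0,0],"xyz":[92,-106,0],"fingers":0.0},
  ],
)

```text
time_s: 30.9
position: [531.6, -427.8, 294.5]
tcp_rot: [-0.309, 0.951, 0.002, -0.001]
wrist_force: [-0.2, 0.1, -1.8]
width: 0.252
gripper_force: 59.6
```

```bash
python3 -c "
from h import *
st()
for n in ('scene','top'):
  p=arm.capture(n);look(p,['jug_yellow','jug_yellow_in','jug_yellow_handle','brush_tip','jug_blue'])
plan(533,-426,159,216)" | awk '/jug_y/&&!/-4[0-9][0-9]/{next}1'
```

```text
30.9 [ 531.6 -427.8  294.5] [[-0.81, -0.587, -0.003], [-0.587, 0.81, 0.003], [0.001, 0.004, -1.0]] 0.252 [-0.2  0.1 -1.8] [-0.87  0.41  0.57  1.73 -0.   -1.5 ]
jug_yellow [ 530. -423.    4.] 0.78
jug_yellow_in [ 533. -423.   11.] 0.95
brush_tip [ 528. -433.  145.] 0.9
jug_blue [ 540. -285.    5.] 0.61
jug_blue [ 486. -145.   64.] 0.38
jug_blue [536. 293.  -1.] 0.33
jug_yellow_in [ 529. -429.   11.] 0.84
jug_yellow_handle [ 462. -430.   68.] 0.55
brush_tip [ 529. -424.  148.] 0.64
brush_tip [ 459. -431.   70.] 0.48
jug_blue [ 544. -288.    7.] 0.72
shift [  0.4  -0.4 139.5] turn [-0.    -0.     0.002]
```

Emit:
step_arm(
  commands=[
    {"angular":[0,0,0],"xyz":[0,0,25],"fingers":0.0},
    {"angular":[0,0,0],"xyz":[0,0,60],"fingers":0.0},
    {"angular":[0,0,0],"xyz":[0,0,95],"fingers":0.0},
    {"angular":[0,0,0],"xyz":[0,0,122],"fingers":0.0},
    {"angular":[0,0,0],"xyz":[0,0,134],"fingers":0.0},
  ],
)

```text
time_s: 32.0
position: [532.0, -424.4, 161.0]
tcp_rot: [-0.31, 0.951, 0.002, -0.001]
wrist_force: [0.5, 0.6, -1.5]
width: 0.251
gripper_force: 59.7
```

Emit:
step_arm(
  commands=[
    {"angular":[0,0,0],"xyz":[0,0,2],"fingers":0.0},
    {"angular":[0,0,0],"xyz":[0,0,4],"fingers":0.0},
    {"angular":[0,0,0],"xyz":[0,0,4],"fingers":0.0},
  ],
)

```text
time_s: 32.3
position: [533.5, -426.3, 162.1]
tcp_rot: [-0.31, 0.951, -0.001, 0.0]
wrist_force: [-0.6, -0.1, -1.1]
width: 0.249
gripper_force: 59.6
```

Emit:
step_arm(
  commands=[
    {"angular":[0,0,0],"xyz":[0,0,1],"fingers":0.0},
    {"angular":[0,0,0],"xyz":[0,0,2],"fingers":0.0},
    {"angular":[0,0,0],"xyz":[0,0,2],"fingers":0.0},
  ],
)

```text
time_s: 32.6
position: [533.0, -425.8, 158.6]
tcp_rot: [-0.31, 0.951, -0.0, 0.0]
wrist_force: [0.1, -0.2, -1.6]
width: 0.25
gripper_force: 59.6
```

Emit:
step_arm(
  commands=[
    {"angular":[0,0,0],"xyz":[0,0,1],"fingers":0.0},
    {"angular":[0,0,0],"xyz":[0,0,1],"fingers":0.0},
  ],
)

```text
time_s: 32.8
position: [533.1, -425.8, 158.0]
tcp_rot: [-0.31, 0.951, -0.0, 0.0]
wrist_force: [-0.6, 0.9, 2.5]
width: 0.25
gripper_force: 60.3
```

Emit:
step_arm(
  commands=[
    {"angular":[0,0,0],"xyz":[0,0,-20],"fingers":0.0},
    {"angular":[0,0,0],"xyz":[0,0,-50],"fingers":0.0},
    {"angular":[0,0,0],"xyz":[0,0,-80],"fingers":0.0},
    {"angular":[0,0,0],"xyz":[0,0,-94],"fingers":0.0},
    {"angular":[0,0,0],"xyz":[0,0,-94],"fingers":0.0},
  ],
)

```text
time_s: 33.3
position: [533.7, -426.4, 254.0]
tcp_rot: [-0.31, 0.951, -0.002, 0.001]
wrist_force: [-0.5, -0.5, -1.0]
width: 0.252
gripper_force: 59.7
```

Emit:
step_arm(
  commands=[
    {"angular":[0,0,0],"xyz":[0,0,25],"fingers":0.0},
    {"angular":[0,0,0],"xyz":[0,0,60],"fingers":0.0},
    {"angular":[0,0,0],"xyz":[0,0,86],"fingers":0.0},
    {"angular":[0,0,0],"xyz":[0,0,93],"fingers":0.0},
    {"angular":[0,0,0],"xyz":[0,0,94],"fingers":0.0},
  ],
)

```text
time_s: 33.8
position: [532.6, -425.0, 157.0]
tcp_rot: [-0.31, 0.951, 0.0, -0.0]
wrist_force: [-1.6, 3.2, 10.3]
width: 0.248
gripper_force: 61.2
```

Emit:
step_arm(
  commands=[
    {"angular":[0,0,0],"xyz":[0,0,-30],"fingers":0.0},
    {"angular":[0,0,0],"xyz":[0,0,-75],"fingers":0.0},
    {"angular":[0,0,0],"xyz":[0,0,-115],"fingers":0.0},
    {"angular":[0,0,0],"xyz":[0,0,-135],"fingers":0.0},
    {"angular":[0,0,0],"xyz":[0,0,-141],"fingers":0.0},
  ],
)

```text
time_s: 34.3
position: [533.4, -426.1, 300.3]
tcp_rot: [-0.31, 0.951, -0.001, 0.001]
wrist_force: [1.1, -1.1, -0.3]
width: 0.248
gripper_force: 59.8
```

```bash
python3 -c "
from h import *
st()
for n in ('scene','top'):
  p=arm.capture(n);look(p,['jug_red','jug_red_in','jug_red_handle','brush_tip'])
plan(553,-146,300,216)"
```

```text
34.3 [ 533.4 -426.1  300.3] [[-0.808, -0.589, 0.002], [-0.589, 0.808, -0.002], [-0.0, -0.003, -1.0]] 0.248 [ 1.1 -1.1 -0.3] [-0.87  0.41  0.58  1.74 -0.   -1.5 ]
jug_red [ 529. -424.    7.] 0.38
jug_red_in [ 548. -144.   10.] 0.57
jug_red_in [ 533. -423.    6.] 0.29
jug_red_handle [ 488. -146.   65.] 0.59
jug_red_handle [ 534. -430.  151.] 0.39
brush_tip [ 531. -427.  153.] 0.69
brush_tip [ 530. -424.    9.] 0.64
jug_red [ 554. -145.    2.] 0.68
jug_red_in [ 554. -144.   10.] 0.91
jug_red_in [777. -68.  -5.] 0.6
jug_red_handle [ 492. -144.   68.] 0.87
brush_tip [ 528. -422.  145.] 0.86
shift [-181.   213.8   -2.3] turn [ 0.001 -0.     0.002]
```

Emit:
step_arm(
  commands=[
    {"angular":[0,0,0],"xyz":[-20,24,0],"fingers":0.0},
    {"angular":[0,0,0],"xyz":[-50,60,0],"fingers":0.0},
    {"angular":[0,0,0],"xyz":[-80,96,0],"fingers":0.0},
    {"angular":[0,0,0],"xyz":[-110,131,0],"fingers":0.0},
    {"angular":[0,0,0],"xyz":[-138,165,0],"fingers":0.0},
  ],
)

```text
time_s: 35.3
position: [547.0, -209.0, 298.2]
tcp_rot: [-0.31, 0.951, -0.0, 0.0]
wrist_force: [0.5, -0.2, -0.9]
width: 0.25
gripper_force: 60.1
```

Emit:
step_arm(
  commands=[
    {"angular":[0,0,0],"xyz":[-22,26,0],"fingers":0.0},
    {"angular":[0,0,0],"xyz":[-37,44,0],"fingers":0.0},
    {"angular":[0,0,0],"xyz":[-42,50,0],"fingers":0.0},
    {"angular":[0,0,0],"xyz":[-42,50,0],"fingers":0.0},
    {"angular":[0,0,0],"xyz":[-42,50,10],"fingers":0.0},
  ],
)

```text
time_s: 35.8
position: [552.2, -147.0, 289.1]
tcp_rot: [-0.31, 0.951, -0.001, 0.001]
wrist_force: [-0.0, -0.8, -1.6]
width: 0.25
gripper_force: 60.1
```

```bash
python3 -c "
from h import *
st()
for n in ('scene','top'):
  p=arm.capture(n);look(p,['jug_red','jug_red_in','brush_tip'])
plan(552.5,-145,159,216)"
```

```text
35.8 [ 552.2 -147.   289.1] [[-0.808, -0.589, 0.002], [-0.589, 0.808, -0.001], [-0.001, -0.002, -1.0]] 0.25 [-0.  -0.8 -1.6] [-0.49  0.04  0.13  1.66 -0.   -1.12]
jug_red [ 554. -144.    3.] 0.64
jug_red_in [ 549. -144.    9.] 0.88
brush_tip [ 552. -148.  141.] 0.97
jug_red [ 554. -145.    3.] 0.58
jug_red_in [ 558. -142.    8.] 0.72
brush_tip [ 549. -148.  142.] 0.67
shift [ -1.4   0.6 129.4] turn [-0.     0.     0.001]
```

Emit:
step_arm(
  commands=[
    {"angular":[0,0,0],"xyz":[-2,2,25],"fingers":0.0},
    {"angular":[0,0,0],"xyz":[-2,2,60],"fingers":0.0},
    {"angular":[0,0,0],"xyz":[-2,2,95],"fingers":0.0},
    {"angular":[0,0,0],"xyz":[-2,2,118],"fingers":0.0},
    {"angular":[0,0,0],"xyz":[-2,2,126],"fingers":0.0},
  ],
)

```text
time_s: 36.7
position: [550.8, -142.5, 159.6]
tcp_rot: [-0.31, 0.951, 0.001, -0.001]
wrist_force: [-0.4, 0.5, -1.8]
width: 0.252
gripper_force: 60.0
```

Emit:
step_arm(
  commands=[
    {"angular":[0,0,0],"xyz":[0,0,1],"fingers":0.0},
    {"angular":[0,0,0],"xyz":[0,0,3],"fingers":0.0},
    {"angular":[0,0,0],"xyz":[0,0,3],"fingers":0.0},
  ],
)

```text
time_s: 37.0
position: [552.8, -143.4, 160.8]
tcp_rot: [-0.31, 0.951, -0.001, 0.001]
wrist_force: [0.6, -0.5, -0.7]
width: 0.25
gripper_force: 60.0
```

Emit:
step_arm(
  commands=[
    {"angular":[0,0,0],"xyz":[0,0,1],"fingers":0.0},
    {"angular":[0,0,0],"xyz":[0,0,1],"fingers":0.0},
  ],
)

```text
time_s: 37.2
position: [552.4, -143.2, 158.9]
tcp_rot: [-0.31, 0.951, -0.0, 0.0]
wrist_force: [0.4, 0.7, -1.5]
width: 0.247
gripper_force: 60.0
```

Emit:
step_arm(
  commands=[
    {"angular":[0,0,0],"xyz":[0,0,1],"fingers":0.0},
    {"angular":[0,0,0],"xyz":[0,0,1],"fingers":0.0},
  ],
)

```text
time_s: 37.4
position: [552.1, -143.0, 157.3]
tcp_rot: [-0.31, 0.951, -0.0, 0.0]
wrist_force: [0.3, 0.1, -0.6]
width: 0.247
gripper_force: 60.0
```

Emit:
step_arm(
  commands=[
    {"angular":[0,0,0],"xyz":[0,0,1],"fingers":0.0},
    {"angular":[0,0,0],"xyz":[0,0,1],"fingers":0.0},
  ],
)

```text
time_s: 37.6
position: [552.3, -143.1, 156.9]
tcp_rot: [-0.31, 0.951, -0.0, 0.0]
wrist_force: [-0.8, 0.3, 4.2]
width: 0.252
gripper_force: 60.8
```

Emit:
step_arm(
  commands=[
    {"angular":[0,0,0],"xyz":[0,0,-20],"fingers":0.0},
    {"angular":[0,0,0],"xyz":[0,0,-50],"fingers":0.0},
    {"angular":[0,0,0],"xyz":[0,0,-80],"fingers":0.0},
    {"angular":[0,0,0],"xyz":[0,0,-94],"fingers":0.0},
    {"angular":[0,0,0],"xyz":[0,0,-94],"fingers":0.0},
  ],
)

```text
time_s: 38.1
position: [553.0, -143.5, 252.1]
tcp_rot: [-0.31, 0.951, -0.001, 0.001]
wrist_force: [-0.2, -0.2, -0.5]
width: 0.25
gripper_force: 60.1
```

Emit:
step_arm(
  commands=[
    {"angular":[0,0,0],"xyz":[0,0,25],"fingers":0.0},
    {"angular":[0,0,0],"xyz":[0,0,60],"fingers":0.0},
    {"angular":[0,0,0],"xyz":[0,0,86],"fingers":0.0},
    {"angular":[0,0,0],"xyz":[0,0,93],"fingers":0.0},
    {"angular":[0,0,0],"xyz":[0,0,94],"fingers":0.0},
  ],
)

```text
time_s: 38.6
position: [551.7, -142.6, 156.0]
tcp_rot: [-0.31, 0.951, 0.0, -0.0]
wrist_force: [-3.4, 2.8, 13.9]
width: 0.248
gripper_force: 61.8
```

Emit:
step_arm(
  commands=[
    {"angular":[0,0,0],"xyz":[0,0,-30],"fingers":0.0},
    {"angular":[0,0,0],"xyz":[0,0,-75],"fingers":0.0},
    {"angular":[0,0,0],"xyz":[0,0,-115],"fingers":0.0},
    {"angular":[0,0,0],"xyz":[0,0,-135],"fingers":0.0},
    {"angular":[0,0,0],"xyz":[0,0,-141],"fingers":0.0},
  ],
)

```text
time_s: 39.1
position: [552.7, -143.3, 298.6]
tcp_rot: [-0.31, 0.951, -0.001, 0.001]
wrist_force: [0.2, -0.1, -2.0]
width: 0.247
gripper_force: 60.0
```

```bash
python3 -c "
from h import *
st()
for n in ('scene','wrist'):
  p=arm.capture(n);look(p,['brush_tip','caddy','caddy_in'])
plan(645.5,25.5,300,216)"
```

```text
39.1 [ 552.7 -143.3  298.6] [[-0.808, -0.589, 0.002], [-0.589, 0.808, -0.001], [-0.001, -0.002, -1.0]] 0.247 [ 0.2 -0.1 -2. ] [-0.48  0.04  0.15  1.68 -0.   -1.11]
brush_tip [ 549. -145.  149.] 0.81
caddy [645.  24.   2.] 0.63
caddy [778. -65.  -2.] 0.16
caddy_in [647.  23.   5.] 0.87
caddy_in [734. 218.  -4.] 0.59
caddy [651.  24.  -1.] 0.89
shift [-175.    80.7   -4.1] turn [ 0.002 -0.001  0.002]
```

Emit:
step_arm(
  commands=[
    {"angular":[0,0,0],"xyz":[-30,14,0],"fingers":0.0},
    {"angular":[0,0,0],"xyz":[-75,35,0],"fingers":0.0},
    {"angular":[0,0,0],"xyz":[-120,55,0],"fingers":0.0},
    {"angular":[0,0,0],"xyz":[-158,73,0],"fingers":0.0},
    {"angular":[0,0,0],"xyz":[-175,80,0],"fingers":0.0},
  ],
)

```text
time_s: 40.0
position: [647.1, 28.3, 296.1]
tcp_rot: [-0.311, 0.95, 0.001, -0.0]
wrist_force: [0.1, -0.6, -0.6]
width: 0.246
gripper_force: 59.9
```

Emit:
step_arm(
  commands=[
    {"angular":[0,0,0],"xyz":[0,0,10],"fingers":0.0},
    {"angular":[0,0,0],"xyz":[0,0,10],"fingers":0.0},
  ],
)

```text
time_s: 40.2
position: [645.7, 24.8, 284.9]
tcp_rot: [-0.31, 0.951, 0.001, -0.001]
wrist_force: [-0.5, 0.2, -1.4]
width: 0.252
gripper_force: 60.0
```

```bash
python3 -c "
from h import *
st()
for n in ('scene','wrist'):
  p=arm.capture(n);look(p,['brush_tip','caddy','caddy_in'])
plan(646,25,153,216)"
```

```text
40.2 [645.7  24.8 284.9] [[-0.807, -0.59, -0.003], [-0.59, 0.807, 0.0], [0.002, 0.002, -1.0]] 0.252 [-0.5  0.2 -1.4] [-0.16  0.28  0.39  1.69 -0.   -0.79]
brush_tip [641.  22. 137.] 0.66
brush_tip [737. 216.  -5.] 0.46
caddy [645.  26.   3.] 0.77
caddy_in [650.  23.   5.] 0.62
caddy_in [ 551. -141.    0.] 0.39
caddy [651.  25.   4.] 0.91
caddy [741. 217.   4.] 0.43
caddy [ 763. -226.    0.] 0.2
caddy_in [645.  24.   6.] 0.55
shift [ -0.2   1.  134.7] turn [-0.001  0.     0.001]
```

Emit:
step_arm(
  commands=[
    {"angular":[0,0,0],"xyz":[0,0,25],"fingers":0.0},
    {"angular":[0,0,0],"xyz":[0,0,60],"fingers":0.0},
    {"angular":[0,0,0],"xyz":[0,0,95],"fingers":0.0},
    {"angular":[0,0,0],"xyz":[0,0,118],"fingers":0.0},
    {"angular":[0,0,0],"xyz":[0,0,128],"fingers":0.0},
  ],
)

```text
time_s: 41.1
position: [645.0, 24.7, 156.5]
tcp_rot: [-0.31, 0.951, 0.001, -0.002]
wrist_force: [-0.3, -0.8, -0.8]
width: 0.251
gripper_force: 59.9
```

Emit:
step_arm(
  commands=[
    {"angular":[0,0,0],"xyz":[0,0,2],"fingers":0.0},
    {"angular":[0,0,0],"xyz":[0,0,3],"fingers":0.0},
    {"angular":[0,0,0],"xyz":[0,0,3],"fingers":0.0},
  ],
)

```text
time_s: 41.4
position: [647.2, 24.6, 158.0]
tcp_rot: [-0.31, 0.951, -0.001, 0.001]
wrist_force: [0.9, 0.8, -0.9]
width: 0.248
gripper_force: 59.9
```

Emit:
step_arm(
  commands=[
    {"angular":[0,0,0],"xyz":[0,0,1],"fingers":0.0},
    {"angular":[0,0,0],"xyz":[0,0,1],"fingers":0.0},
  ],
)

```text
time_s: 41.6
position: [646.8, 24.6, 156.1]
tcp_rot: [-0.31, 0.951, -0.0, 0.001]
wrist_force: [-0.1, -0.3, -1.9]
width: 0.253
gripper_force: 59.9
```

Emit:
step_arm(
  commands=[
    {"angular":[0,0,0],"xyz":[0,0,1],"fingers":0.0},
    {"angular":[0,0,0],"xyz":[0,0,2],"fingers":0.0},
    {"angular":[0,0,0],"xyz":[0,0,2],"fingers":0.0},
  ],
)

```text
time_s: 41.9
position: [646.2, 24.8, 153.0]
tcp_rot: [-0.31, 0.951, 0.0, -0.0]
wrist_force: [-0.1, 0.8, -1.5]
width: 0.249
gripper_force: 59.9
```

Emit:
step_arm(
  commands=[
    {"angular":[0,0,0],"xyz":[0,0,1],"fingers":0.0},
    {"angular":[0,0,0],"xyz":[0,0,1],"fingers":0.0},
  ],
)

```text
time_s: 42.1
position: [646.3, 24.7, 152.1]
tcp_rot: [-0.31, 0.951, -0.0, -0.0]
wrist_force: [0.8, -0.9, 0.2]
width: 0.249
gripper_force: 60.1
```

Emit:
step_arm(
  commands=[
    {"angular":[0,0,0],"xyz":[0,0,0.6],"fingers":0.0},
    {"angular":[0,0,0],"xyz":[0,0,0.6],"fingers":0.0},
  ],
)

```text
time_s: 42.3
position: [646.4, 24.7, 152.1]
tcp_rot: [-0.31, 0.951, -0.0, 0.0]
wrist_force: [-1.2, 0.1, 2.2]
width: 0.248
gripper_force: 60.4
```

Emit:
step_arm(
  commands=[
    {"angular":[0,0,0],"xyz":[0,0,0],"fingers":0.7},
    {"angular":[0,0,0],"xyz":[0,0,0],"fingers":0.7},
    {"angular":[0,0,0],"xyz":[0,0,0],"fingers":0.7},
    {"angular":[0,0,0],"xyz":[0,0,-30],"fingers":0.7},
    {"angular":[0,0,0],"xyz":[0,0,-75],"fingers":0.7},
  ],
)

```text
time_s: 42.8
position: [644.7, 25.0, 224.3]
tcp_rot: [-0.31, 0.951, 0.001, -0.003]
wrist_force: [1.5, 0.8, -1.0]
width: 0.705
gripper_force: 0.0
```

Emit:
step_arm(
  commands=[
    {"angular":[0,0,0],"xyz":[0,0,-45],"fingers":0.7},
    {"angular":[0,0,0.1],"xyz":[20,-15,-70],"fingers":0.7},
    {"angular":[0,0,0.24],"xyz":[55,-35,-80],"fingers":0.7},
    {"angular":[0,0,0.38],"xyz":[95,-55,-80],"fingers":0.7},
    {"angular":[0,0,0.52],"xyz":[135,-75,-80],"fingers":0.6},
  ],
)

```text
time_s: 43.3
position: [581.0, -116.6, 307.2]
tcp_rot: [-0.053, 0.999, -0.0, 0.001]
wrist_force: [0.2, -0.1, -0.5]
width: 0.601
gripper_force: 0.0
```

```bash
python3 -c "
from h import *
st()
for n in ('scene','wrist'):
  p=arm.capture(n);save(p,n+'9.png');look(p,['brush','brush_grip','jug_red','jug_red_handle'])
plan(488,-145,170,180)"
```

```text
43.3 [ 581.  -116.6  307.2] [[-0.994, -0.105, 0.001], [-0.105, 0.994, -0.001], [-0.001, -0.001, -1.0]] 0.601 [ 0.2 -0.1 -0.5] [-0.42  0.11  0.25  1.7  -0.   -0.52]
brush [647.  23.   1.] 0.83
brush [737. 218.  -2.] 0.28
brush [644.  26. 170.] 0.25
brush_grip [646.  27. 168.] 0.93
jug_red [ 554. -146.    1.] 0.84
jug_red_handle [ 490. -144.   65.] 0.94
jug_red_handle [761. 124.  -1.] 0.61
jug_red_handle [ 764. -223.   -7.] 0.44
brush [646.  26.   5.] 0.91
brush [ 531. -427.    4.] 0.44
brush_grip [643.  28. 170.] 0.74
jug_red [535.  -1.  -5.] 0.59
jug_red [ 552. -142.    4.] 0.57
jug_red [ 460. -427.   64.] 0.54
jug_red_handle [ 485. -146.   67.] 0.78
jug_red_handle [ 530. -427.   13.] 0.22
shift [ 96.6 -19.9 136.6] turn [ 0.    -0.     0.112]
```

View pics/scene9.png

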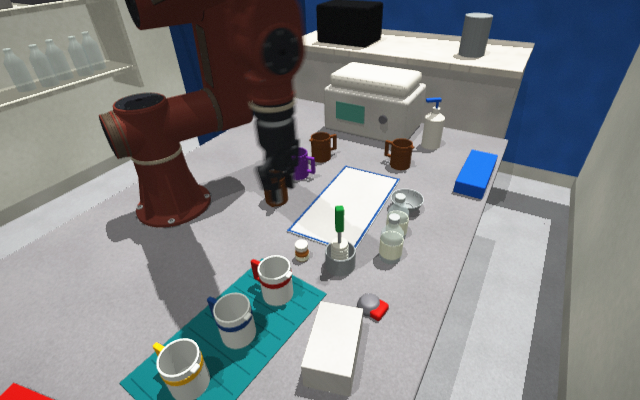

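The brush stands in its caddy (339,220) and the three jugs are upright on the mat. Now I'll return red, starting at its handle.

Emit:
step_arm(
  commands=[
    {"angular":[0,0,0.05],"xyz":[35,-8,15],"fingers":0.6},
    {"angular":[0,0,0.11],"xyz":[70,-15,40],"fingers":0.6},
    {"angular":[0,0,0.11],"xyz":[97,-20,75],"fingers":0.6},
    {"angular":[0,0,0.11],"xyz":[97,-20,115],"fingers":0.6},
    {"angular":[0,0,0.11],"xyz":[97,-20,137],"fingers":0.6},
  ],
)

```text
time_s: 44.3
position: [486.0, -145.1, 166.7]
tcp_rot: [-0.0, 1.0, 0.001, -0.001]
wrist_force: [-1.0, 0.7, -0.1]
width: 0.597
gripper_force: 0.0
```

```bash
python3 -c "
from h import *
st();p=arm.capture('wrist');look(p,['jug_red_handle'])
plan(488,-145,48,180)"
```

```text
44.3 [ 486.  -145.1  166.7] [[-1.0, -0.001, -0.002], [-0.001, 1.0, 0.001], [0.002, 0.001, -1.0]] 0.597 [-1.   0.7 -0.1] [-0.55 -0.18 -0.3   1.46 -0.   -0.55]
jug_red_handle [ 485. -147.   68.] 0.62
shift [ -2.9  -0.8 118.4] turn [ 0.003 -0.004  0.001]
```

Emit:
step_arm(
  commands=[
    {"angular":[0,0,0],"xyz":[-1,0,40],"fingers":0.6},
    {"angular":[0,0,0],"xyz":[-1,0,80],"fingers":0.6},
    {"angular":[0,0,0],"xyz":[-1,0,105],"fingers":0.6},
    {"angular":[0,0,0],"xyz":[-1,0,120],"fingers":0.6},
    {"angular":[0,0,0],"xyz":[-1,0,120],"fingers":0.6},
  ],
)

```text
time_s: 44.9
position: [488.0, -145.4, 49.1]
tcp_rot: [-0.0, 1.0, 0.0, -0.001]
wrist_force: [-0.6, 0.5, 1.0]
width: 0.597
gripper_force: 0.0
```

Emit:
step_arm(
  commands=[
    {"angular":[0,0,0],"xyz":[0,0,0],"fingers":0.0},
    {"angular":[0,0,0],"xyz":[0,0,0],"fingers":0.0},
    {"angular":[0,0,0],"xyz":[0,0,0],"fingers":0.0},
    {"angular":[0,0,0],"xyz":[0,0,0],"fingers":0.0},
    {"angular":[0,0,0],"xyz":[0,0,0],"fingers":0.0},
  ],
)

```text
time_s: 45.4
position: [489.4, -146.5, 51.5]
tcp_rot: [-0.0, 1.0, -0.001, 0.001]
wrist_force: [-0.1, 0.6, 7.0]
width: 0.131
gripper_force: 58.4
```

Emit:
step_arm(
  commands=[
    {"angular":[0,0,0],"xyz":[0,0,-10],"fingers":0.0},
    {"angular":[0,0,0],"xyz":[0,0,-30],"fingers":0.0},
    {"angular":[0,0,0],"xyz":[0,0,-60],"fingers":0.0},
    {"angular":[0,0,0],"xyz":[0,0,-85],"fingers":0.0},
    {"angular":[0,0,0],"xyz":[0,0,-95],"fingers":0.0},
  ],
)

```text
time_s: 45.9
position: [489.3, -146.6, 148.0]
tcp_rot: [-0.0, 1.0, -0.001, 0.002]
wrist_force: [0.3, 0.4, -2.2]
width: 0.132
gripper_force: 58.4
```

Emit:
step_arm(
  commands=[
    {"angular":[0,0,0],"xyz":[5,20,-5],"fingers":0.0},
    {"angular":[0,0,0],"xyz":[10,60,-5],"fingers":0.0},
    {"angular":[0,0,0],"xyz":[15,105,-5],"fingers":0.0},
    {"angular":[0,0,0],"xyz":[18,152,-5],"fingers":0.0},
    {"angular":[0,0,0],"xyz":[18,200,-5],"fingers":0.0},
  ],
)

```text
time_s: 46.4
position: [469.4, 55.5, 149.4]
tcp_rot: [0.0, 1.0, -0.0, -0.0]
wrist_force: [1.0, -0.2, -0.9]
width: 0.131
gripper_force: 58.6
```

Emit:
step_arm(
  commands=[
    {"angular":[0,0,0],"xyz":[0,48,0],"fingers":0.0},
    {"angular":[0,0,0],"xyz":[0,96,0],"fingers":0.0},
    {"angular":[0,0,0],"xyz":[-3,144,0],"fingers":0.0},
    {"angular":[0,0,0],"xyz":[-6,192,0],"fingers":0.0},
    {"angular":[0,0,0],"xyz":[-9,240,0],"fingers":0.0},
  ],
)

```text
time_s: 46.9
position: [478.6, 296.0, 149.2]
tcp_rot: [-0.0, 1.0, -0.0, -0.0]
wrist_force: [0.9, -1.2, -1.9]
width: 0.136
gripper_force: 58.6
```

```bash
python3 -c "
from h import *
st();plan(481,420,51,180)"
```

```text
46.9 [478.6 296.  149.2] [[-1.0, -0.0, -0.0], [-0.0, 1.0, -0.0], [0.0, -0.0, -1.0]] 0.136 [ 0.9 -1.2 -1.9] [ 0.32 -0.01 -0.17  1.41 -0.    0.32]
shift [ -2.5 124.   98.2] turn [-0. -0.  0.]
```

Emit:
step_arm(
  commands=[
    {"angular":[0,0,0],"xyz":[-2,45,0],"fingers":0.0},
    {"angular":[0,0,0],"xyz":[-2,85,5],"fingers":0.0},
    {"angular":[0,0,0],"xyz":[-2,112,20],"fingers":0.0},
    {"angular":[0,0,0],"xyz":[-2,122,40],"fingers":0.0},
    {"angular":[0,0,0],"xyz":[-2,124,60],"fingers":0.0},
  ],
)

```text
time_s: 47.4
position: [480.4, 419.4, 88.2]
tcp_rot: [-0.001, 1.0, -0.0, -0.0]
wrist_force: [0.6, -0.4, -1.6]
width: 0.13
gripper_force: 58.7
```

Emit:
step_arm(
  commands=[
    {"angular":[0,0,0],"xyz":[0,0,18],"fingers":0.0},
    {"angular":[0,0,0],"xyz":[0,0,28],"fingers":0.0},
    {"angular":[0,0,0],"xyz":[0,0,33],"fingers":0.0},
    {"angular":[0,0,0],"xyz":[0,0,35],"fingers":0.0},
    {"angular":[0,0,0],"xyz":[0,0,35],"fingers":0.0},
  ],
)

```text
time_s: 47.9
position: [481.5, 418.0, 55.2]
tcp_rot: [-0.0, 1.0, 0.0, 0.0]
wrist_force: [-0.3, -0.1, -1.3]
width: 0.134
gripper_force: 58.7
```

Emit:
step_arm(
  commands=[
    {"angular":[0,0,0],"xyz":[0,0,1],"fingers":0.0},
    {"angular":[0,0,0],"xyz":[0,0,1],"fingers":0.0},
  ],
)

```text
time_s: 48.1
position: [481.5, 418.2, 54.3]
tcp_rot: [-0.0, 1.0, 0.0, 0.0]
wrist_force: [-0.2, 0.2, -2.0]
width: 0.131
gripper_force: 58.7
```

Emit:
step_arm(
  commands=[
    {"angular":[0,0,0],"xyz":[0,0,1],"fingers":0.0},
    {"angular":[0,0,0],"xyz":[0,0,1],"fingers":0.0},
  ],
)

```text
time_s: 48.3
position: [481.5, 418.3, 53.6]
tcp_rot: [-0.0, 1.0, 0.0, 0.001]
wrist_force: [-1.4, -0.9, 4.6]
width: 0.132
gripper_force: 59.3
```

Emit:
step_arm(
  commands=[
    {"angular":[0,0,0],"xyz":[0,0,0.8],"fingers":0.0},
    {"angular":[0,0,0],"xyz":[0,0,0.8],"fingers":0.0},
  ],
)

```text
time_s: 48.5
position: [481.5, 418.3, 53.6]
tcp_rot: [-0.0, 1.0, 0.0, 0.001]
wrist_force: [-5.0, -1.0, 10.6]
width: 0.13
gripper_force: 60.4
```

Emit:
step_arm(
  commands=[
    {"angular":[0,0,0],"xyz":[0,0,0],"fingers":0.5},
    {"angular":[0,0,0],"xyz":[0,0,0],"fingers":0.5},
    {"angular":[0,0,0],"xyz":[0,0,-20],"fingers":0.5},
    {"angular":[0,0,0],"xyz":[0,0,-60],"fingers":0.6},
    {"angular":[0,0,0],"xyz":[0,0,-110],"fingers":0.6},
  ],
)

```text
time_s: 49.0
position: [479.8, 417.2, 160.6]
tcp_rot: [-0.0, 1.0, -0.001, -0.002]
wrist_force: [1.8, 1.2, 0.1]
width: 0.602
gripper_force: 0.0
```

Emit:
step_arm(
  commands=[
    {"angular":[0,0,0],"xyz":[0,-45,-10],"fingers":0.6},
    {"angular":[0,0,0],"xyz":[0,-94,-10],"fingers":0.6},
    {"angular":[0,0,0],"xyz":[0,-143,-10],"fingers":0.6},
    {"angular":[0,0,0],"xyz":[0,-192,-10],"fingers":0.6},
    {"angular":[0,0,0],"xyz":[0,-240,-10],"fingers":0.6},
  ],
)

```text
time_s: 49.5
position: [480.9, 176.3, 171.8]
tcp_rot: [-0.0, 1.0, -0.0, 0.0]
wrist_force: [0.8, -1.0, -0.2]
width: 0.605
gripper_force: 0.0
```

Emit:
step_arm(
  commands=[
    {"angular":[0,0,0],"xyz":[0,-49,0],"fingers":0.6},
    {"angular":[0,0,0],"xyz":[0,-98,0],"fingers":0.6},
    {"angular":[0,0,0],"xyz":[0,-147,0],"fingers":0.6},
    {"angular":[0,0,0],"xyz":[0,-196,0],"fingers":0.6},
    {"angular":[0,0,0],"xyz":[0,-244,0],"fingers":0.6},
  ],
)

```text
time_s: 50.0
position: [480.9, -68.0, 172.0]
tcp_rot: [-0.0, 1.0, -0.0, 0.0]
wrist_force: [0.5, 0.3, 0.5]
width: 0.599
gripper_force: 0.0
```

Emit:
step_arm(
  commands=[
    {"angular":[0,0,0],"xyz":[0,-48,0],"fingers":0.6},
    {"angular":[0,0,0],"xyz":[0,-96,0],"fingers":0.6},
    {"angular":[0,0,0],"xyz":[0,-144,0],"fingers":0.6},
    {"angular":[0,0,0],"xyz":[0,-185,0],"fingers":0.6},
    {"angular":[0,0,0],"xyz":[0,-210,0],"fingers":0.6},
  ],
)

```text
time_s: 50.5
position: [480.7, -279.1, 171.6]
tcp_rot: [0.001, 1.0, -0.0, 0.0]
wrist_force: [0.9, 0.4, -0.4]
width: 0.601
gripper_force: 0.0
```

```bash
python3 -c "
from h import *
st();p=arm.capture('wrist');look(p,['jug_blue_handle','jug_blue','jug_yellow_handle'])
p=arm.capture('scene');look(p,['jug_blue_handle','jug_blue','jug_red','jug_red_handle'])
plan(480,-287,50,180)"
```

```text
50.5 [ 480.7 -279.1  171.6] [[-1.0, 0.002, 0.0], [0.002, 1.0, -0.001], [-0.0, -0.001, -1.0]] 0.601 [ 0.9  0.4 -0.4] [-0.76 -0.03 -0.15  1.45 -0.   -0.76]
jug_blue_handle [ 476. -289.   64.] 0.9
jug_blue [ 545. -288.    2.] 0.97
jug_yellow_handle [ 460. -426.   65.] 0.95
jug_blue_handle [ 478. -287.   68.] 0.78
jug_blue_handle [ 768. -226.   -2.] 0.23
jug_blue [ 542. -286.    3.] 0.89
jug_red [546. 421.   4.] 0.97
jug_red_handle [481. 418.  68.] 0.71
shift [  1.6 -12.  122.1] turn [-0.     0.     0.002]
```

Emit:
step_arm(
  commands=[
    {"angular":[0,0,0],"xyz":[1,-8,10],"fingers":0.6},
    {"angular":[0,0,0],"xyz":[1,-12,50],"fingers":0.6},
    {"angular":[0,0,0],"xyz":[1,-12,90],"fingers":0.6},
    {"angular":[0,0,0],"xyz":[1,-12,115],"fingers":0.6},
    {"angular":[0,0,0],"xyz":[1,-12,122],"fingers":0.6},
  ],
)

```text
time_s: 51.45
position: [478.4, -286.3, 45.9]
tcp_rot: [-0.0, 1.0, 0.002, -0.002]
wrist_force: [-0.3, 0.4, -0.1]
width: 0.599
gripper_force: 0.0
```

Emit:
step_arm(
  commands=[
    {"angular":[0,0,0],"xyz":[0,0,0],"fingers":0.6},
    {"angular":[0,0,0],"xyz":[0,0,0],"fingers":0.0},
    {"angular":[0,0,0],"xyz":[0,0,0],"fingers":0.0},
    {"angular":[0,0,0],"xyz":[0,0,0],"fingers":0.0},
    {"angular":[0,0,0],"xyz":[0,0,0],"fingers":0.0},
  ],
)

```text
time_s: 51.95
position: [481.3, -288.7, 51.6]
tcp_rot: [-0.0, 1.0, -0.001, 0.001]
wrist_force: [-0.1, 1.2, 6.8]
width: 0.13
gripper_force: 58.7
```

Emit:
step_arm(
  commands=[
    {"angular":[0,0,0],"xyz":[0,0,0],"fingers":0.0},
    {"angular":[0,0,0],"xyz":[0,0,-20],"fingers":0.0},
    {"angular":[0,0,0],"xyz":[0,0,-55],"fingers":0.0},
    {"angular":[0,0,0],"xyz":[0,0,-85],"fingers":0.0},
    {"angular":[0,0,0],"xyz":[0,0,-100],"fingers":0.0},
  ],
)

```text
time_s: 52.45
position: [481.1, -288.8, 153.0]
tcp_rot: [-0.0, 1.0, -0.001, 0.001]
wrist_force: [0.7, 0.4, -0.9]
width: 0.136
gripper_force: 58.2
```

Emit:
step_arm(
  commands=[
    {"angular":[0,0,0],"xyz":[2,20,0],"fingers":0.0},
    {"angular":[0,0,0],"xyz":[5,60,0],"fingers":0.0},
    {"angular":[0,0,0],"xyz":[10,105,0],"fingers":0.0},
    {"angular":[0,0,0],"xyz":[10,152,0],"fingers":0.0},
    {"angular":[0,0,0],"xyz":[10,200,0],"fingers":0.0},
  ],
)

```text
time_s: 52.95
position: [469.6, -86.4, 149.3]
tcp_rot: [0.0, 1.0, 0.0, -0.0]
wrist_force: [0.4, 0.2, -2.2]
width: 0.136
gripper_force: 58.5
```

Emit:
step_arm(
  commands=[
    {"angular":[0,0,0],"xyz":[0,48,0],"fingers":0.0},
    {"angular":[0,0,0],"xyz":[0,96,0],"fingers":0.0},
    {"angular":[0,0,0],"xyz":[-3,144,0],"fingers":0.0},
    {"angular":[0,0,0],"xyz":[-6,192,0],"fingers":0.0},
    {"angular":[0,0,0],"xyz":[-10,240,0],"fingers":0.0},
  ],
)

```text
time_s: 53.45
position: [479.7, 154.0, 149.5]
tcp_rot: [-0.0, 1.0, -0.0, -0.0]
wrist_force: [0.5, 0.2, -2.0]
width: 0.132
gripper_force: 58.5
```

```bash
python3 -c "
from h import *
st();plan(486,284,53,180)"
```

```text
53.45 [479.7 154.  149.5] [[-1.0, -0.0, -0.0], [-0.0, 1.0, -0.0], [0.0, -0.0, -1.0]] 0.132 [ 0.5  0.2 -2. ] [ 0.05 -0.19 -0.34  1.42 -0.    0.05]
shift [ -6.3 130.   96.4] turn [-0. -0.  0.]
```

Emit:
step_arm(
  commands=[
    {"angular":[0,0,0],"xyz":[-3,45,0],"fingers":0.0},
    {"angular":[0,0,0],"xyz":[-6,88,5],"fingers":0.0},
    {"angular":[0,0,0],"xyz":[-6,118,20],"fingers":0.0},
    {"angular":[0,0,0],"xyz":[-6,129,40],"fingers":0.0},
    {"angular":[0,0,0],"xyz":[-6,130,60],"fingers":0.0},
  ],
)

```text
time_s: 53.95
position: [485.5, 283.7, 88.5]
tcp_rot: [-0.001, 1.0, -0.0, -0.0]
wrist_force: [0.2, -0.9, -1.4]
width: 0.135
gripper_force: 58.6
```

Emit:
step_arm(
  commands=[
    {"angular":[0,0,0],"xyz":[0,0,18],"fingers":0.0},
    {"angular":[0,0,0],"xyz":[0,0,28],"fingers":0.0},
    {"angular":[0,0,0],"xyz":[0,0,33],"fingers":0.0},
    {"angular":[0,0,0],"xyz":[0,0,36],"fingers":0.0},
    {"angular":[0,0,0],"xyz":[0,0,36],"fingers":0.0},
  ],
)

```text
time_s: 54.45
position: [486.6, 282.0, 54.4]
tcp_rot: [0.0, 1.0, 0.0, 0.0]
wrist_force: [-0.5, 0.2, -0.9]
width: 0.13
gripper_force: 58.5
```

Emit:
step_arm(
  commands=[
    {"angular":[0,0,0],"xyz":[0,0,1],"fingers":0.0},
    {"angular":[0,0,0],"xyz":[0,0,1],"fingers":0.0},
  ],
)

```text
time_s: 54.65
position: [486.8, 282.1, 53.7]
tcp_rot: [-0.0, 1.0, 0.0, 0.001]
wrist_force: [-0.5, -0.1, 1.0]
width: 0.131
gripper_force: 58.8
```

Emit:
step_arm(
  commands=[
    {"angular":[0,0,0],"xyz":[0,0,0.8],"fingers":0.0},
    {"angular":[0,0,0],"xyz":[0,0,0.8],"fingers":0.5},
    {"angular":[0,0,0],"xyz":[0,0,0.8],"fingers":0.5},
    {"angular":[0,0,0],"xyz":[0,0,-20],"fingers":0.5},
    {"angular":[0,0,0],"xyz":[0,0,-65],"fingers":0.6},
  ],
)

```text
time_s: 55.15
position: [483.6, 281.2, 114.7]
tcp_rot: [-0.0, 1.0, -0.001, -0.003]
wrist_force: [0.0, -0.2, 0.1]
width: 0.601
gripper_force: 0.0
```

Emit:
step_arm(
  commands=[
    {"angular":[0,0,0],"xyz":[0,0,-45],"fingers":0.6},
    {"angular":[0,0,0],"xyz":[5,-45,-55],"fingers":0.6},
    {"angular":[0,0,0],"xyz":[10,-93,-55],"fingers":0.6},
    {"angular":[0,0,0],"xyz":[15,-142,-55],"fingers":0.6},
    {"angular":[0,0,0],"xyz":[22,-189,-55],"fingers":0.6},
  ],
)

```text
time_s: 55.65
position: [464.0, 91.4, 173.0]
tcp_rot: [-0.0, 1.0, -0.0, 0.0]
wrist_force: [1.1, -0.8, 0.2]
width: 0.599
gripper_force: 0.0
```

Emit:
step_arm(
  commands=[
    {"angular":[0,0,0],"xyz":[0,-49,0],"fingers":0.6},
    {"angular":[0,0,0],"xyz":[0,-98,0],"fingers":0.6},
    {"angular":[0,0,0],"xyz":[0,-147,0],"fingers":0.6},
    {"angular":[0,0,0],"xyz":[0,-196,0],"fingers":0.6},
    {"angular":[0,0,0],"xyz":[0,-245,0],"fingers":0.6},
  ],
)

```text
time_s: 56.15
position: [463.9, -154.1, 173.1]
tcp_rot: [0.0, 1.0, -0.0, 0.0]
wrist_force: [1.7, -0.0, 0.1]
width: 0.604
gripper_force: 0.0
```

Emit:
step_arm(
  commands=[
    {"angular":[0,0,0],"xyz":[0,-49,0],"fingers":0.6},
    {"angular":[0,0,0],"xyz":[0,-98,0],"fingers":0.6},
    {"angular":[0,0,0],"xyz":[0,-147,0],"fingers":0.6},
    {"angular":[0,0,0],"xyz":[0,-196,0],"fingers":0.6},
    {"angular":[0,0,0],"xyz":[0,-240,0],"fingers":0.6},
  ],
)

```text
time_s: 56.65
position: [463.8, -394.5, 172.7]
tcp_rot: [0.0, 1.0, -0.0, 0.0]
wrist_force: [0.5, 0.6, 0.3]
width: 0.603
gripper_force: 0.0
```

```bash
python3 -c "
from h import *
st();p=arm.capture('wrist');look(p,['jug_yellow_handle','jug_yellow'])
p=arm.capture('scene');look(p,['jug_blue_handle','jug_blue','jug_red','jug_red_handle'])
plan(464,-427,50,180)"
```

```text
56.65 [ 463.8 -394.5  172.7] [[-1.0, 0.001, 0.0], [0.001, 1.0, -0.0], [-0.0, -0.0, -1.0]] 0.603 [0.5 0.6 0.3] [-0.92  0.13  0.02  1.46 -0.   -0.92]
jug_yellow_handle [ 463. -425.   65.] 0.65
jug_yellow [ 533. -423.    2.] 0.77
jug_blue_handle [483. 279.  68.] 0.59
jug_blue [546. 284.   5.] 0.84
jug_red [546. 421.   4.] 0.58
jug_red [ 464. -422.   66.] 0.3
jug_red_handle [481. 418.  67.] 0.81
shift [  0.8 -36.  123.4] turn [-0.     0.     0.001]
```

Emit:
step_arm(
  commands=[
    {"angular":[0,0,0],"xyz":[-1,-28,0],"fingers":0.6},
    {"angular":[0,0,0],"xyz":[-1,-35,15],"fingers":0.6},
    {"angular":[0,0,0],"xyz":[-1,-35,55],"fingers":0.6},
    {"angular":[0,0,0],"xyz":[-1,-35,95],"fingers":0.6},
    {"angular":[0,0,0],"xyz":[-1,-35,117],"fingers":0.6},
  ],
)

```text
time_s: 57.55
position: [464.3, -424.2, 51.6]
tcp_rot: [-0.0, 1.0, 0.002, -0.001]
wrist_force: [-0.3, 1.1, 0.6]
width: 0.603
gripper_force: 0.0
```

Emit:
step_arm(
  commands=[
    {"angular":[0,0,0],"xyz":[0,0,6],"fingers":0.6},
    {"angular":[0,0,0],"xyz":[0,0,6],"fingers":0.0},
    {"angular":[0,0,0],"xyz":[0,0,6],"fingers":0.0},
    {"angular":[0,0,0],"xyz":[0,0,6],"fingers":0.0},
    {"angular":[0,0,0],"xyz":[0,0,6],"fingers":0.0},
  ],
)

```text
time_s: 58.05
position: [466.2, -427.9, 52.0]
tcp_rot: [-0.0, 1.0, -0.001, 0.001]
wrist_force: [-0.2, 1.0, 7.1]
width: 0.13
gripper_force: 58.9
```

Emit:
step_arm(
  commands=[
    {"angular":[0,0,0],"xyz":[0,0,0],"fingers":0.0},
    {"angular":[0,0,0],"xyz":[0,0,-20],"fingers":0.0},
    {"angular":[0,0,0],"xyz":[0,0,-55],"fingers":0.0},
    {"angular":[0,0,0],"xyz":[0,0,-85],"fingers":0.0},
    {"angular":[0,0,0],"xyz":[0,0,-100],"fingers":0.0},
  ],
)

```text
time_s: 58.55
position: [466.1, -428.1, 153.5]
tcp_rot: [-0.0, 1.0, -0.002, 0.001]
wrist_force: [0.4, -0.4, -1.4]
width: 0.135
gripper_force: 58.4
```

Emit:
step_arm(
  commands=[
    {"angular":[0,0,0],"xyz":[0,20,0],"fingers":0.0},
    {"angular":[0,0,0],"xyz":[0,60,0],"fingers":0.0},
    {"angular":[0,0,0],"xyz":[0,105,0],"fingers":0.0},
    {"angular":[0,0,0],"xyz":[0,152,0],"fingers":0.0},
    {"angular":[0,0,0],"xyz":[0,200,0],"fingers":0.0},
  ],
)

```text
time_s: 59.05
position: [464.8, -225.3, 149.3]
tcp_rot: [0.0, 1.0, 0.0, -0.0]
wrist_force: [1.2, 0.2, -1.4]
width: 0.13
gripper_force: 58.5
```

Emit:
step_arm(
  commands=[
    {"angular":[0,0,0],"xyz":[0,48,0],"fingers":0.0},
    {"angular":[0,0,0],"xyz":[0,96,0],"fingers":0.0},
    {"angular":[0,0,0],"xyz":[0,144,0],"fingers":0.0},
    {"angular":[0,0,0],"xyz":[0,192,0],"fingers":0.0},
    {"angular":[0,0,0],"xyz":[0,240,0],"fingers":0.0},
  ],
)

```text
time_s: 59.55
position: [464.8, 14.8, 149.6]
tcp_rot: [0.0, 1.0, -0.0, 0.0]
wrist_force: [1.4, -0.4, -1.2]
width: 0.135
gripper_force: 58.5
```

```bash
python3 -c "
from h import *
st();plan(490,151,53,180)"
```

```text
59.55 [464.8  14.8 149.6] [[-1.0, 0.0, 0.0], [0.0, 1.0, -0.0], [-0.0, -0.0, -1.0]] 0.135 [ 1.4 -0.4 -1.2] [-0.25 -0.32 -0.45  1.44 -0.   -0.25]
shift [-25.2 136.2  96.6] turn [-0.  0. -0.]
```

Emit:
step_arm(
  commands=[
    {"angular":[0,0,0],"xyz":[-8,45,0],"fingers":0.0},
    {"angular":[0,0,0],"xyz":[-18,90,0],"fingers":0.0},
    {"angular":[0,0,0],"xyz":[-25,122,15],"fingers":0.0},
    {"angular":[0,0,0],"xyz":[-25,135,40],"fingers":0.0},
    {"angular":[0,0,0],"xyz":[-25,136,60],"fingers":0.0},
  ],
)

```text
time_s: 60.05
position: [489.6, 151.0, 88.2]
tcp_rot: [-0.002, 1.0, 0.0, -0.001]
wrist_force: [0.6, -0.1, -1.9]
width: 0.125
gripper_force: 58.5
```

Emit:
step_arm(
  commands=[
    {"angular":[0,0,0],"xyz":[0,0,18],"fingers":0.0},
    {"angular":[0,0,0],"xyz":[0,0,28],"fingers":0.0},
    {"angular":[0,0,0],"xyz":[0,0,33],"fingers":0.0},
    {"angular":[0,0,0],"xyz":[0,0,36],"fingers":0.0},
    {"angular":[0,0,0],"xyz":[0,0,36],"fingers":0.0},
  ],
)

```text
time_s: 60.55
position: [490.7, 148.9, 54.6]
tcp_rot: [0.0, 1.0, -0.0, 0.001]
wrist_force: [0.1, 0.3, -1.2]
width: 0.135
gripper_force: 58.5
```

Emit:
step_arm(
  commands=[
    {"angular":[0,0,0],"xyz":[0,0,1],"fingers":0.0},
    {"angular":[0,0,0],"xyz":[0,0,1],"fingers":0.0},
  ],
)

```text
time_s: 60.75
position: [491.0, 149.0, 54.0]
tcp_rot: [0.0, 1.0, -0.0, 0.001]
wrist_force: [-1.0, -0.3, 5.3]
width: 0.13
gripper_force: 59.3
```

Contact; release, retreat and check.

Emit:
step_arm(
  commands=[
    {"angular":[0,0,0],"xyz":[0,0,0],"fingers":0.5},
    {"angular":[0,0,0],"xyz":[0,0,0],"fingers":0.5},
    {"angular":[0,0,0],"xyz":[0,0,-20],"fingers":0.5},
    {"angular":[0,0,0],"xyz":[0,0,-65],"fingers":0.6},
    {"angular":[0,0,0],"xyz":[0,0,-110],"fingers":0.6},
  ],
)

```text
time_s: 61.25
position: [489.4, 149.0, 163.4]
tcp_rot: [-0.0, 1.0, -0.0, -0.001]
wrist_force: [1.2, 0.3, 0.5]
width: 0.599
gripper_force: 0.0
```

Emit:
step_arm(
  commands=[
    {"angular":[0,0,0],"xyz":[10,-20,-40],"fingers":0.6},
    {"angular":[0,0,0],"xyz":[20,-60,-80],"fingers":0.6},
    {"angular":[0,0,0],"xyz":[25,-100,-115],"fingers":0.6},
    {"angular":[0,0,0],"xyz":[25,-145,-125],"fingers":0.6},
    {"angular":[0,0,0],"xyz":[25,-190,-125],"fingers":0.6},
  ],
)

```text
time_s: 61.75
position: [465.8, -42.1, 290.9]
tcp_rot: [-0.001, 1.0, -0.001, 0.002]
wrist_force: [1.5, -0.9, -0.3]
width: 0.601
gripper_force: 0.0
```

```bash
python3 -c "
from h import *
st();p=arm.capture('scene');save(p,'final.png');look(p,['jug_yellow','jug_blue','jug_red','brush','brush_grip','vial_jar'])"
```

```text
61.75 [465.8 -42.1 290.9] [[-1.0, -0.001, 0.005], [-0.002, 1.0, -0.002], [-0.005, -0.002, -1.0]] 0.601 [ 1.5 -0.9 -0.3] [-0.37 -0.28 -0.16  1.69  0.   -0.37]
jug_yellow [276. 370.  -1.] 0.92
jug_yellow [603. 622.  -4.] 0.79
jug_yellow [292. 520.  -1.] 0.74
jug_yellow [556. 150.  -0.] 0.59
jug_blue [547. 285.   7.] 0.77
jug_red [546. 418.   4.] 0.78
jug_red [ 533. -294.   -3.] 0.29
brush [649.  22.   4.] 0.62
brush_grip [646.  27. 170.] 0.83
brush_grip [544. 421.   9.] 0.74
brush_grip [538.  -5.   0.] 0.26
vial_jar [542.  -3.   1.] 0.52
```

View pics/final.png

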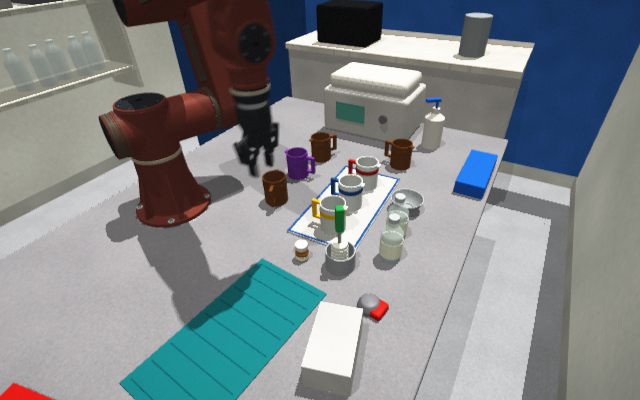

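All three jugs are upright on the tray (333,213), (350,190) and (367,172), the brush is in its caddy (340,235), and the bystanders look untouched.

```bash
python3 -c "
from rig import arm
print(arm.job_done())"
```

```text
the job is handed in; nothing more can be done
None
```

I handed the job in at about 62 s: blue, yellow and red were scrubbed in that order with two strokes each, all three jugs stand upright on the white tray, the brush is back in its caddy, and the last camera check showed nothing else disturbed.

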